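# Impact test of a pallet layer at the filling line

### The job

Run the transit shock test on this small pallet load. Lay every carton there is upright on the pallet slab in the printed pinwheel outlines, one to an outline, and stand the shock logger in the well in the middle of the layer; only then draw the spring ram back by its post until the sear catches, let go of it, and trip it with the thumb pad so that it fires into the pallet. Afterwards stand the logger back in its tray, slide the pallet back home against its stop with the cartons still lying in their outlines, and do not upset the other things on the bench.

Things in the scene. Friction and masses are not known exactly. Their poses are not given: they have to be found in the camera images.
- carton1: a sealed plain cardboard carton, 80 mm long (its x), 40 mm wide (its y), 45 mm high, about 0.12 kg, heavier towards the bottom, standing upright on its 80 x 40 face; origin at the centre of the underside, z up; its two ends are alike. All cartons are identical; one that is absent reads None
- carton2: a sealed plain cardboard carton, 80 mm long (its x), 40 mm wide (its y), 45 mm high, about 0.12 kg, heavier towards the bottom, standing upright on its 80 x 40 face; origin at the centre of the underside, z up; its two ends are alike. All cartons are identical; one that is absent reads None
- carton3: a sealed plain cardboard carton, 80 mm long (its x), 40 mm wide (its y), 45 mm high, about 0.12 kg, heavier towards the bottom, standing upright on its 80 x 40 face; origin at the centre of the underside, z up; its two ends are alike. All cartons are identical; one that is absent reads None
- carton4: a sealed plain cardboard carton, 80 mm long (its x), 40 mm wide (its y), 45 mm high, about 0.12 kg, heavier towards the bottom, standing upright on its 80 x 40 face; origin at the centre of the underside, z up; its two ends are alike. All cartons are identical; one that is absent reads None
- slot1 (a point): centre, at slab-top height, of the printed carton outline 1 on the pallet slab. Axes are those of the slab: x along the firing direction, z up. A carton lying here has its 80 mm length along the slab's x; the open middle of the layer is beside the half of its inner long side towards slab +x. The slab's top is 20 mm above the table. Slab frame offset from the well: (-22, -42) mm
- slot2 (a point): centre, at slab-top height, of the printed carton outline 2 on the pallet slab. Axes are those of the slab: x along the firing direction, z up. A carton lying here has its 80 mm length along the slab's y; the open middle of the layer is beside the half of its inner long side towards slab +y. The slab's top is 20 mm above the table. Offset from the well: (42, -22) mm
- slot3 (a point): centre, at slab-top height, of the printed carton outline 3 on the pallet slab. Axes are those of the slab: x along the firing direction, z up. A carton lying here has its 80 mm length along the slab's x; the open middle of the layer is beside the half of its inner long side towards slab -x. The slab's top is 20 mm above the table. Offset from the well: (22, 42) mm
- slot4 (a point): centre, at slab-top height, of the printed carton outline 4 on the pallet slab. Axes are those of the slab: x along the firing direction, z up. A carton lying here has its 80 mm length along the slab's y; the open middle of the layer is beside the half of its inner long side towards slab -y. The slab's top is 20 mm above the table. Offset from the well: (-42, 22) mm
- well (a point): centre of the 44 x 44 mm opening that the four carton outlines leave in the middle of the layer, at slab-top height (20 mm above the table); slab axes. The outlines are 4 mm apart; the plywood slab (200 mm wide, anti-slip top) reaches 38 mm beyond the pattern on three sides, and at the ram's end (slab -x) a low steel stop bar, 8 mm high above the slab, runs 3 mm from the pattern and a steel anvil, 74 mm high above the table, 60 mm wide, stands 32 mm from it
- push_plate (a point): middle of the outer face of the steel plate on the pallet's end away from the ram, where the pallet is pushed back: the plate is 60 mm wide, 4 mm thick, and reaches from 8 to 28 mm above the table; this point is 20 mm above the table, and the pallet goes home along slab -x
- logger: the shock logger: an upright aluminium cylinder 28 mm in diameter, 95 mm high, on a 34 mm black foot 12 mm high, about 0.18 kg; origin at the centre of its underside. It starts standing in its tray. In the well it stands 50 mm above the carton tops and can be gripped there
- tray: the logger's tray: a low grey plastic tray fixed to the table, 100 x 100 mm outside, wall and floor 4 mm thick, 14 mm high; origin at the centre of its underside
- ram (a joint): draw of the spring ram in m: about 0 at rest, its head 2 mm short of the pallet anvil; it grows as the ram is drawn straight back along slab -x. The spring pulls it forward with 0 N at rest rising to 16 N when cocked (up to about 25 N is felt while the sear is being pushed aside, from 0.018 on). The sear catches at 0.040; the end stop is at 0.046
- ram_post (a point): the steel post on the ram's tail, by which it is drawn: 14 mm in diameter, upright, with a 20 mm black cap on top; this point is on its axis 106 mm above the table, the cap's top is at 125 mm; the bar it stands on and the bearing frames beside it are below 75 mm. It moves with the ram
- sear (a joint): how far the sear is pressed down, in m: 0 at rest (sprung up), 0.012 fully down. It lets the ram go at about 0.006, with some 6 to 7 N on the pad; it is pushed down about 0.005 by the ram's tooth while the ram passes over it, and springs back up when it catches
- sear_top (a point): centre of the top of the sear's black thumb pad, a disc 26 mm in diameter on a stalk beside the ram, 92 mm above the table when up; it is pressed straight down
- pallet (a joint): how far the pallet slab has slid away from the ram along slab +x, in m: 0 at the start; it slides stiffly (3 N) up to 0.035 and stays where it is; a shot drives it some 0.010 to 0.018 onwards. Home is 0, against a stop
- tape_roll: bystander, to be left alone: a roll of clear tape lying flat, 68 mm across, 30 mm high
- clamp_ring: bystander, to be left alone: a steel clamp ring lying flat, 48 mm across, 20 mm high
- bottle_a: bystander, to be left alone: a clear sample bottle, 52 mm across, 150 mm high
- bottle_b: bystander, to be left alone: a second clear sample bottle, 52 mm across, 150 mm high
- jar: bystander, to be left alone: a white jar, 64 mm across, 70 mm high

How it is judged:
On the way, in this order (a step that is already met when the one before it is completed fails the run):
1. with the ram still at rest, every carton lies in an outline of its own on the slab and the logger stands in the well (angle between each of carton1, carton2, carton3, carton4's own z axis and vertical below 0.12 rad and ((horizontal distance between carton1 and slot1 below 0.01 m and z of carton1 in the frame of slot1 between -0.006 and 0.006 m and angle between the x axis of carton1 and the x axis of slot1, either way round below 0.15 rad) or (horizontal distance between carton1 and slot2 below 0.01 m and z of carton1 in the frame of slot2 between -0.006 and 0.006 m and angle between the x axis of carton1 and the y axis of slot2, either way round below 0.15 rad) or (horizontal distance between carton1 and slot3 below 0.01 m and z of carton1 in the frame of slot3 between -0.006 and 0.006 m and angle between the x axis of carton1 and the x axis of slot3, either way round below 0.15 rad) or (horizontal distance between carton1 and slot4 below 0.01 m and z of carton1 in the frame of slot4 between -0.006 and 0.006 m and angle between the x axis of carton1 and the y axis of slot4, either way round below 0.15 rad)) and ((horizontal distance between carton2 and slot1 below 0.01 m and z of carton2 in the frame of slot1 between -0.006 and 0.006 m and angle between the x axis of carton2 and the x axis of slot1, either way round below 0.15 rad) or (horizontal distance between carton2 and slot2 below 0.01 m and z of carton2 in the frame of slot2 between -0.006 and 0.006 m and angle between the x axis of carton2 and the y axis of slot2, either way round below 0.15 rad) or (horizontal distance between carton2 and slot3 below 0.01 m and z of carton2 in the frame of slot3 between -0.006 and 0.006 m and angle between the x axis of carton2 and the x axis of slot3, either way round below 0.15 rad) or (horizontal distance between carton2 and slot4 below 0.01 m and z of carton2 in the frame of slot4 between -0.006 and 0.006 m and angle between the x axis of carton2 and the y axis of slot4, either way round below 0.15 rad)) and ((horizontal distance between carton3 and slot1 below 0.01 m and z of carton3 in the frame of slot1 between -0.006 and 0.006 m and angle between the x axis of carton3 and the x axis of slot1, either way round below 0.15 rad) or (horizontal distance between carton3 and slot2 below 0.01 m and z of carton3 in the frame of slot2 between -0.006 and 0.006 m and angle between the x axis of carton3 and the y axis of slot2, either way round below 0.15 rad) or (horizontal distance between carton3 and slot3 below 0.01 m and z of carton3 in the frame of slot3 between -0.006 and 0.006 m and angle between the x axis of carton3 and the x axis of slot3, either way round below 0.15 rad) or (horizontal distance between carton3 and slot4 below 0.01 m and z of carton3 in the frame of slot4 between -0.006 and 0.006 m and angle between the x axis of carton3 and the y axis of slot4, either way round below 0.15 rad)) and ((horizontal distance between carton4 and slot1 below 0.01 m and z of carton4 in the frame of slot1 between -0.006 and 0.006 m and angle between the x axis of carton4 and the x axis of slot1, either way round below 0.15 rad) or (horizontal distance between carton4 and slot2 below 0.01 m and z of carton4 in the frame of slot2 between -0.006 and 0.006 m and angle between the x axis of carton4 and the y axis of slot2, either way round below 0.15 rad) or (horizontal distance between carton4 and slot3 below 0.01 m and z of carton4 in the frame of slot3 between -0.006 and 0.006 m and angle between the x axis of carton4 and the x axis of slot3, either way round below 0.15 rad) or (horizontal distance between carton4 and slot4 below 0.01 m and z of carton4 in the frame of slot4 between -0.006 and 0.006 m and angle between the x axis of carton4 and the y axis of slot4, either way round below 0.15 rad)) and linear speed of each of carton1, carton2, carton3, carton4, logger below 0.03 m/s and horizontal distance between logger and well below 0.016 m and z of logger in the frame of well below 0.006 m and angle between logger's own z axis and vertical below 0.2 rad and value of joint ram below 0.01 m and contact force between the fingers and logger below 0.1 N), for 0.2 s.
2. the ram is drawn back, held by the sear alone, the robot off it (value of joint ram between 0.036 and 0.0435 m and contact force between each of the arm, the fingers and ram below 0.1 N and horizontal distance between logger and well below 0.025 m), for 0.3 s.
3. the sear is tripped and the ram flies forward (velocity of joint ram below -0.5 m/s and value of joint sear above 0.004 m and contact force between the fingers and ram below 0.1 N and horizontal distance between logger and well below 0.025 m).
4. the blow has driven the pallet on (value of joint pallet above 0.004 m and value of joint ram below 0.005 m), for 0.1 s.
At the end, for the whole second after the job is handed in: Every carton present lies upright on the slab in an outline of its own (centre within 10 mm, turned by less than 8 degrees), the pallet is back home (within 4 mm) after the shot, the ram is forward, the logger stands in its tray, and all is at rest (angle between each of carton1, carton2, carton3, carton4's own z axis and vertical below 0.12 rad and ((horizontal distance between carton1 and slot1 below 0.01 m and z of carton1 in the frame of slot1 between -0.006 and 0.006 m and angle between the x axis of carton1 and the x axis of slot1, either way round below 0.15 rad) or (horizontal distance between carton1 and slot2 below 0.01 m and z of carton1 in the frame of slot2 between -0.006 and 0.006 m and angle between the x axis of carton1 and the y axis of slot2, either way round below 0.15 rad) or (horizontal distance between carton1 and slot3 below 0.01 m and z of carton1 in the frame of slot3 between -0.006 and 0.006 m and angle between the x axis of carton1 and the x axis of slot3, either way round below 0.15 rad) or (horizontal distance between carton1 and slot4 below 0.01 m and z of carton1 in the frame of slot4 between -0.006 and 0.006 m and angle between the x axis of carton1 and the y axis of slot4, either way round below 0.15 rad)) and ((horizontal distance between carton2 and slot1 below 0.01 m and z of carton2 in the frame of slot1 between -0.006 and 0.006 m and angle between the x axis of carton2 and the x axis of slot1, either way round below 0.15 rad) or (horizontal distance between carton2 and slot2 below 0.01 m and z of carton2 in the frame of slot2 between -0.006 and 0.006 m and angle between the x axis of carton2 and the y axis of slot2, either way round below 0.15 rad) or (horizontal distance between carton2 and slot3 below 0.01 m and z of carton2 in the frame of slot3 between -0.006 and 0.006 m and angle between the x axis of carton2 and the x axis of slot3, either way round below 0.15 rad) or (horizontal distance between carton2 and slot4 below 0.01 m and z of carton2 in the frame of slot4 between -0.006 and 0.006 m and angle between the x axis of carton2 and the y axis of slot4, either way round below 0.15 rad)) and ((horizontal distance between carton3 and slot1 below 0.01 m and z of carton3 in the frame of slot1 between -0.006 and 0.006 m and angle between the x axis of carton3 and the x axis of slot1, either way round below 0.15 rad) or (horizontal distance between carton3 and slot2 below 0.01 m and z of carton3 in the frame of slot2 between -0.006 and 0.006 m and angle between the x axis of carton3 and the y axis of slot2, either way round below 0.15 rad) or (horizontal distance between carton3 and slot3 below 0.01 m and z of carton3 in the frame of slot3 between -0.006 and 0.006 m and angle between the x axis of carton3 and the x axis of slot3, either way round below 0.15 rad) or (horizontal distance between carton3 and slot4 below 0.01 m and z of carton3 in the frame of slot4 between -0.006 and 0.006 m and angle between the x axis of carton3 and the y axis of slot4, either way round below 0.15 rad)) and ((horizontal distance between carton4 and slot1 below 0.01 m and z of carton4 in the frame of slot1 between -0.006 and 0.006 m and angle between the x axis of carton4 and the x axis of slot1, either way round below 0.15 rad) or (horizontal distance between carton4 and slot2 below 0.01 m and z of carton4 in the frame of slot2 between -0.006 and 0.006 m and angle between the x axis of carton4 and the y axis of slot2, either way round below 0.15 rad) or (horizontal distance between carton4 and slot3 below 0.01 m and z of carton4 in the frame of slot3 between -0.006 and 0.006 m and angle between the x axis of carton4 and the x axis of slot3, either way round below 0.15 rad) or (horizontal distance between carton4 and slot4 below 0.01 m and z of carton4 in the frame of slot4 between -0.006 and 0.006 m and angle between the x axis of carton4 and the y axis of slot4, either way round below 0.15 rad)) and linear speed of each of carton1, carton2, carton3, carton4, logger below 0.03 m/s and value of joint ram below 0.005 m and value of joint pallet below 0.004 m and horizontal distance between logger and tray below 0.036 m and angle between logger's own z axis and vertical below 0.15 rad and height (world z) of logger below 0.01 m); the robot touches nothing.
It fails at once if a bystander is moved by more than 50 mm or knocked over (distance of any of tape_roll, clamp_ring, bottle_a, bottle_b, jar from where it was at the start of the episode above 0.05 m or angle between any of tape_roll, clamp_ring, bottle_a, bottle_b, jar's own z axis and vertical above 0.6 rad).
It fails at once if the logger is knocked over (angle between logger's own z axis and vertical above 0.8 rad).
Of carton1, carton2, carton3, carton4 only 3 to 4 are there at a start; the rules pass over those that are not, and their reading is None.
At some moment in a run one of carton1, carton2, carton3, carton4 may be knocked a few centimetres aside while the robot is not near it.
It also fails if it takes over 210 s, if anything falls off the work surface, if the arm or the gripper's body presses on something with over 40 N, if the wrist force passes 120 N, or if a joint passes its speed limit or range.

### The arm

A 7-joint arm with a two-finger parallel gripper is mounted at the origin on the work surface. World frame = base frame: x ahead of the robot, y to its left, z up, the work surface at z = 0. Lengths are in m, angles in rad, forces in N, time in s.
With the tool pointing down it reaches from about 0.4 to 0.85 m from the base axis. Payload 6.9 kg.
Tool frame: the origin (TCP) lies midway between the tips of the shut fingers; the grasp point (between the pads) lies 19 mm behind it; x points along the fingers, z is the direction in which the jaws open and shut, and the axes are right-handed (so a half turn about x gives the same grasp; the last joint's range is limited). The gripper opens to 85 mm and grips with 20 to 120 N. Pads are 22 mm wide; open, the fingers measure 114 mm over their backs; the gripper's body (76 mm by 85 mm) begins 54 mm behind the grasp point. The pads swing forward as they close: fully open they stand 13 mm farther back than shut.
Start: joints at [1.421, 0.507, -0.238, 1.5, 0.126, 1.149, -0.155], TCP at [0.158, -0.605, 0.231] pointing down, gripper open.
Joint ranges: [-3.08, 3.08], [-0.24, 2.05], [-1.43, 1.35], [0, 2.5], [-1.52, 4.66], [0.17, 1.96], [-2.89, 2.89]. Speed limits (rad/s): [2.39, 2.39, 3.14, 3.14, 3.14, 3.14, 3.14].

### API

Orientations are given as a rotation vector (axis times angle).
In Python, from rig import sensors, imaging, job gives the robot as it stands.
- The arm moves only by the shell command python3 -m crank 'ROWS' [FORCE]. ROWS is JSON, a list of rows, each an object of numbers: "dx", "dy", "dz": the shift along the world's x, y, z in cm; "turn": the turn about the world's z in degrees; "fingers": the closure, from -1 (fully open) to 1 (shut). In form: [{"dx": .., "dy": .., "dz": .., "turn": .., "fingers": ..}, ...]. A call has 1 to 20 rows; each row shifts and turns the commanded pose from where the row before left it; what a row does not reach is not made up. A row lasts 1/12 s, in which the tool goes at most 41.7 mm and 7.16 degrees, less where a joint would pass 70% of its speed; a pose out of reach is approached as far as the arm can. A call is refused whole if a number of a shift passes 4.17 or a number of a turn 7.16, either way. A call with a gripper value outside its range is refused whole. The fingers move at their own pace and stop on an object; FORCE is the grip in N (left out, the last holds). Time passes only in rows, so rows that do not move let the fingers close. It gives the time, the measured TCP pose, the force and the opening at its end, in the units of the state.
- sensors.get_obs(): the state, without advancing time (a new reading comes with each control period).
- imaging.capture(name): name is "side" or "top" or "wrist"; returns a dict with "frame" (420x560x3 uint8, red, green, blue), "depth" (420x560 float32, m along the optical axis (not along the pixel's ray), 0 where there is no reading), "camera_matrix" (3x3 intrinsics, pixels), "D" ([k1, k2, p1, p2, k3] as OpenCV has them; the pictures are not rectified), "extrinsics" (4x4, takes a point from world to camera coordinates); the wrist camera has in their place "T_tool_cam" (4x4, takes a point from camera to tool coordinates, whose origin is the TCP and whose axes are the tool frame's). Camera axes: x right, y down, z forward; pixel columns grow to the right and rows downward; lengths in m; the calibration is good to about 2 mm. A picture is of the moment at which its call begins: read the wrist's pose just before it.
- job.hand_in(): hands the job in, once; it reports no verdict.
The state is a dict: "time_s": time; "q": joint angles; "qd": joint speeds; "tau": joint torques, N m; "eef_pos": TCP position; "eef_rot": TCP orientation; "force": force on the tool from outside, world axes, zero at the start; "ft_torque": the same for the moment, N m; "width": finger opening in m.
Only numpy, scipy, OpenCV 4.12 (cv2) and the standard library are available. Lean on these libraries where they do the work, as an engineer would, in place of code of your own. Each camera call takes 0.05 s, during which the arm holds its last target.

## Working session

There is one attempt and no reset: what is moved stays moved. The work goes in short steps, Python scripts to look and compute and a shell command to move; the robot and the scene stay as the last step left them, time stands still between calls to the robot, and variables do not carry over. Pictures are saved under pics/ and viewed, and the job is handed in when it is done.

```bash
ls; mkdir -p pics
cat > h.py <<'E'
import numpy as np, cv2
from rig import sensors, imaging, job
from scipy.spatial.transform import Rotation as R
def cap(n,save=None):
    o=sensors.get_obs(); c=imaging.capture(n)
    c['o']=o
    if 'extrinsics' in c: c['T']=np.linalg.inv(np.array(c['extrinsics']))
    else:
        T=np.eye(4);T[:3,:3]=R.from_rotvec(o['eef_rot']).as_matrix();T[:3,3]=o['eef_pos']
        c['T']=T@np.array(c['T_tool_cam'])
    if save: cv2.imwrite('pics/'+save,cv2.cvtColor(c['frame'],cv2.COLOR_RGB2BGR))
    return c
def ray(c,uv):
    uv=np.array(uv,float).reshape(-1,1,2)
    p=cv2.undistortPoints(uv,np.array(c['camera_matrix']),np.array(c['D'])).reshape(-1,2)
    d=np.c_[p,np.ones(len(p))]
    return c['T'][:3,3], d@c['T'][:3,:3].T
def onz(c,uv,z):
    o,d=ray(c,uv); return o+d*((z-o[2])/d[:,2])[:,None]
def cloud(c):
    h,w=c['depth'].shape
    u,v=np.meshgrid(np.arange(w),np.arange(h))
    o,d=ray(c,np.stack([u,v],-1).reshape(-1,2))
    P=o+d*c['depth'].reshape(-1,1)
    P[c['depth'].reshape(-1)==0]=np.nan
    return P.reshape(h,w,3)
E
python3 - <<'E'
from h import *
for n in ['top','side','wrist']:
    c=cap(n,n+'0.png'); print(n,np.round(c['T'],3).tolist(),np.round(c['camera_matrix'],1).tolist(),c['D'])
print(sensors.get_obs())
E
```

```text
pics
top [[-0.019, -0.983, 0.184, 0.37], [-1.0, 0.015, -0.026, -0.003], [0.022, -0.184, -0.983, 1.191], [0.0, 0.0, 0.0, 1.0]] [[459.4, 0.0, 276.0], [0.0, 459.4, 206.2], [0.0, 0.0, 1.0]] [-0.13512514  0.          0.          0.          0.        ]
side [[-0.782, -0.456, 0.426, 0.07], [-0.624, 0.554, -0.551, 0.607], [0.016, -0.696, -0.718, 0.922], [0.0, 0.0, 0.0, 1.0]] [[421.1, 0.0, 281.2], [0.0, 421.1, 208.6], [0.0, 0.0, 1.0]] [-0.00230189  0.          0.          0.          0.        ]
wrist [[0.252, -0.926, -0.281, 0.228], [-0.968, -0.242, -0.071, -0.586], [-0.002, 0.29, -0.957, 0.373], [0.0, 0.0, 0.0, 1.0]] [[316.1, 0.0, 275.7], [0.0, 316.1, 208.5], [0.0, 0.0, 1.0]] [-0.06388544  0.          0.          0.          0.        ]
{'time_s': 0.15, 'q': array([ 1.42149245,  0.50815527, -0.23753886,  1.50090052,  0.12572583,
        1.14889599, -0.15480414]), 'qd': array([ 4.77528795e-04, -2.34690024e-03, -2.99969678e-04, -3.41434689e-03,
        2.90400160e-05, -6.36602659e-04,  5.08914319e-04]), 'tau': array([-3.12476150e-03, -6.21011925e+01, -2.18977913e+00, -2.49841243e+01,
        1.25932455e-02,  9.19728773e-03, -1.81830069e-05]), 'eef_pos': array([ 0.1573662 , -0.60447363,  0.23062371]), 'eef_rot': array([ 1.02029819,  1.32016658, -1.01896201]), 'force': array([ 0.11288497, -0.40884489,  0.10895304]), 'ft_torque': array([-0.04581986, -0.05278197, -0.00858459]), 'width': 0.08524835112146953}
```

View pics/top0.png

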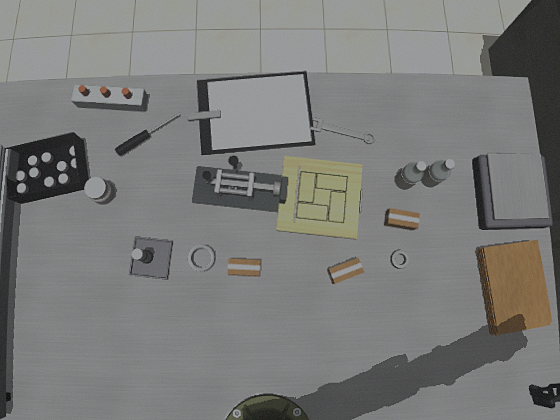

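View pics/side0.png

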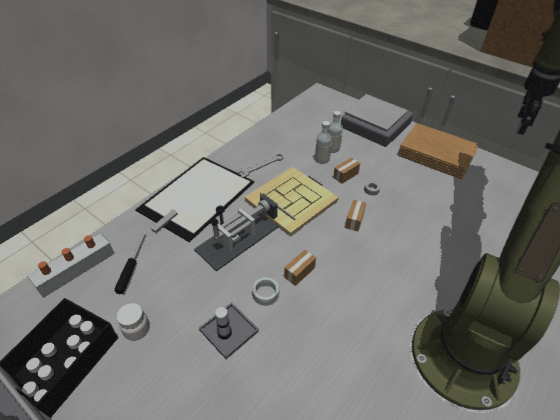

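View pics/wrist0.png

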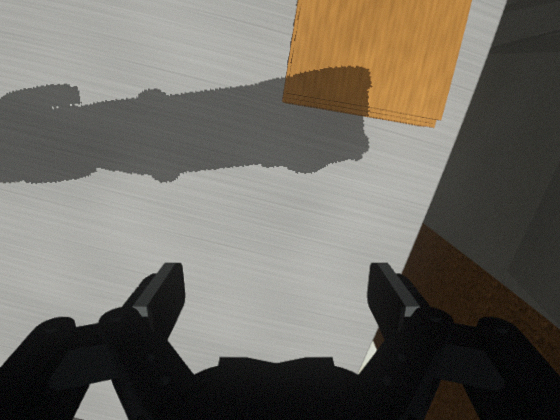

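Top view: slab around (320,197), ram frame around (240,187), logger in tray (140,255), and three cartons at (244,267), (346,270) and (403,218). There is no fourth one in sight. Next I measure them.

Run:
```python
from h import *
c=cap('top'); f=c['frame']; P=cloud(c); np.save('Ptop.npy',P)
big=cv2.resize(f[140:300,120:460],None,fx=2.35,fy=2.35,interpolation=cv2.INTER_CUBIC)
cv2.imwrite('pics/topz.png',cv2.cvtColor(big,cv2.COLOR_RGB2BGR))
hsv=cv2.cvtColor(f,cv2.COLOR_RGB2HSV)
for (u,v) in [(244,267),(346,270),(403,218)]:
    w=P[v-22:v+22,u-24:u+24].reshape(-1,3)
    t=w[(w[:,2]>.035)&(w[:,2]<.06)]
    r=cv2.minAreaRect((t[:,:2]*1000).astype(np.float32)); print(u,v,len(t),np.round(np.median(t,0),4),r, w[:,2].max())
# slab top
m=cv2.inRange(hsv,(20,60,120),(35,255,255))
cs,_=cv2.findContours(m,cv2.RETR_EXTERNAL,cv2.CHAIN_APPROX_NONE)
k=max(cs,key=cv2.contourArea)
print('slab px',cv2.minAreaRect(k)); X=onz(c,k.reshape(-1,2),0.02)[:,:2]; print('slab',cv2.minAreaRect((X*1000).astype(np.float32)))
w=P[m>0]; w=w[abs(w[:,2]-.02)<.006];print('slab z',np.nanmedian(w,0))
for n,(u,v,s,z0,z1) in {'logger':(143,255,25,.07,.12),'tray':(151,258,30,.004,.03),'cap':(233,160,14,.09,.15),'frame':(250,185,40,.08,.15)}.items():
    w=P[v-s:v+s,u-s:u+s].reshape(-1,3);t=w[(w[:,2]>z0)&(w[:,2]<z1)]
    print(n,len(t)); 
    if len(t): print(np.round(t.mean(0),4),cv2.minAreaRect((t[:,:2]*1000).astype(np.float32)),t[:,2].max())
```

```text
244 267 501 [0.4322 0.0493 0.0452] ((432.720947265625, 49.447547912597656), (80.34290313720703, 38.134674072265625), 86.43144226074219) nan
346 270 531 [ 0.4195 -0.2043  0.0454] ((419.746826171875, -204.80247497558594), (40.54966735839844, 81.17049407958984), 19.252948760986328) nan
403 218 497 [ 0.5478 -0.359   0.0449] ((547.96728515625, -361.6830749511719), (82.4358139038086, 41.64133834838867), 79.87969207763672) nan
slab px ((322.0, 178.0), (44.0, 78.0), 90.0)
slab ((658.8001098632812, -156.13784790039062), (207.7454071044922, 119.289794921875), 86.68209838867188)
slab z [ 0.63666506 -0.14537205  0.01981053]
logger 133
[0.4632 0.301  0.0946] ((464.00958251953125, 303.0369873046875), (25.757537841796875, 25.99747657775879), 21.25008773803711) 0.1041458543362832
tray 971
[0.4605 0.2894 0.0084] ((463.8604736328125, 294.42083740234375), (153.84014892578125, 155.82969665527344), 1.117568016052246) 0.029741379218489294
cap 68
[0.6926 0.0714 0.0924] ((692.2506713867188, 71.470458984375), (22.444616317749023, 23.30806541442871), 89.7396011352539) 0.09696810163932001
frame 100
[0.685  0.0749 0.0925] ((660.7727661132812, 32.172813415527344), (186.43223571777344, 71.9560317993164), 79.01513671875) 0.12769518926388912
```

View pics/topz.png

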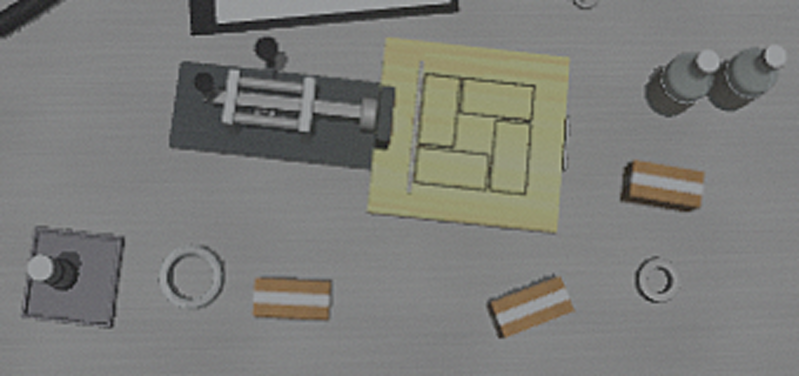

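Run:
```python
from h import *
c=cap('top'); f=c['frame']; P=cloud(c)
hsv=cv2.cvtColor(f,cv2.COLOR_RGB2HSV)
print(hsv[165,290],hsv[200,281],hsv[172,305])
roi=np.zeros(f.shape[:2],bool); roi[150:245,270:370]=1
m=((hsv[...,0]>18)&(hsv[...,0]<38)&(hsv[...,1]>70)&(hsv[...,2]>100)&roi).astype(np.uint8)*255
mc=cv2.morphologyEx(m,cv2.MORPH_CLOSE,np.ones((9,9)))
cs,_=cv2.findContours(mc,cv2.RETR_EXTERNAL,cv2.CHAIN_APPROX_NONE)
k=max(cs,key=cv2.contourArea)
X=onz(c,k.reshape(-1,2),0.02)[:,:2]; r=cv2.minAreaRect((X*1000).astype(np.float32));print('slab',r,cv2.boxPoints(r).round(1).tolist())
# dark outlines
g=f.astype(int).sum(2)
bh=cv2.morphologyEx(f[...,0],cv2.MORPH_BLACKHAT,np.ones((7,7)))
inner=cv2.erode(mc,np.ones((9,9)))
d=((bh>50)&(inner>0)).astype(np.uint8)*255
cs,_=cv2.findContours(d,cv2.RETR_EXTERNAL,cv2.CHAIN_APPROX_NONE)
for k in cs:
    if cv2.contourArea(k)>100:
        X=onz(c,k.reshape(-1,2),0.02)[:,:2]; r=cv2.minAreaRect((X*1000).astype(np.float32));print('pat',cv2.minAreaRect(k),r,cv2.boxPoints(r).round(1).tolist())
w=P[150:230,190:300].reshape(-1,3)
for z0,z1 in [(.115,.135),(.085,.1),(.065,.08)]:
    t=w[(w[:,2]>z0)&(w[:,2]<z1)]
    print(z0,len(t)); lab=None
    im=np.zeros((400,400),np.uint8)
    q=((t[:,:2]-[0.5,-.2])*1000).astype(int); ok=((q>=0)&(q<400)).all(1)
    im[q[ok,0],q[ok,1]]=255; im=cv2.dilate(im,np.ones((5,5)))
    n,l,s,ce=cv2.connectedComponentsWithStats(im)
    for i in range(1,n):
        if s[i,4]>80: print('  x',(s[i,1]+500,s[i,1]+s[i,3]+500),'y',(s[i,0]-200,s[i,0]+s[i,2]-200),ce[i][::-1]+[500,-200])
```

```text
[ 27  67 153] [30 22 46] [29 69 96]
slab ((662.26416015625, -155.3761444091797), (207.62940979003906, 98.66866302490234), 82.95264434814453) [[600.5999755859375, -252.39999389648438], [698.5, -264.5], [724.0, -58.400001525878906], [626.0, -46.29999923706055]]
0.115 54
  x (np.int32(637), np.int32(660)) y (np.int32(123), np.int32(145)) [648.40189125 133.78014184]
0.085 91
  x (np.int32(640), np.int32(652)) y (np.int32(125), np.int32(143)) [644.31355932 132.38135593]
  x (np.int32(678), np.int32(708)) y (np.int32(58), np.int32(85)) [692.5447648   71.00758725]
0.065 829
  x (np.int32(593), np.int32(679)) y (np.int32(-64), np.int32(142)) [635.67646664  37.04282454]
```

```bash
cat > slab.py <<'E'
from h import *
def slab(c,roi,smin=40,k=9,bt=25):
    f=c['frame']; hsv=cv2.cvtColor(f,cv2.COLOR_RGB2HSV)
    M=np.zeros(f.shape[:2],bool); M[roi[1]:roi[3],roi[0]:roi[2]]=1
    m=((hsv[...,0]>18)&(hsv[...,0]<38)&(hsv[...,1]>smin)&(hsv[...,2]>80)&M).astype(np.uint8)*255
    mc=cv2.morphologyEx(m,cv2.MORPH_CLOSE,np.ones((k,k)))
    cs,_=cv2.findContours(mc,cv2.RETR_EXTERNAL,cv2.CHAIN_APPROX_NONE)
    kk=max(cs,key=cv2.contourArea)
    X=onz(c,kk.reshape(-1,2),0.02)[:,:2]; r=cv2.minAreaRect((X*1000).astype(np.float32));print('slab',r)
    bh=cv2.morphologyEx(f.max(2),cv2.MORPH_BLACKHAT,np.ones((k,k)))
    d=((bh>bt)&(cv2.erode(mc,np.ones((k,k)))>0)).astype(np.uint8)*255
    cs,_=cv2.findContours(d,cv2.RETR_EXTERNAL,cv2.CHAIN_APPROX_NONE)
    for q in cs:
        if cv2.contourArea(q)>100:
            X=onz(c,q.reshape(-1,2),0.02)[:,:2]; r=cv2.minAreaRect((X*1000).astype(np.float32));print('pat',r,cv2.boxPoints(r).round(1).tolist())
    return d
E
python3 - <<'E'
from slab import *
c=cap('top'); d=slab(c,(270,150,370,245)); cv2.imwrite('pics/pat.png',cv2.resize(d[140:250,260:380],None,fx=5,fy=5,interpolation=cv2.INTER_NEAREST))
E
```

```text
slab ((613.1766967773438, -148.03707885742188), (211.0054473876953, 200.9127960205078), 82.71408081054688)
pat ((612.717529296875, -150.09921264648438), (133.733154296875, 128.40928649902344), 82.81487274169922) [[540.7000122070312, -208.39999389648438], [668.0999755859375, -224.5], [684.7999877929688, -91.80000305175781], [557.4000244140625, -75.69999694824219]]
```

View pics/pat.png

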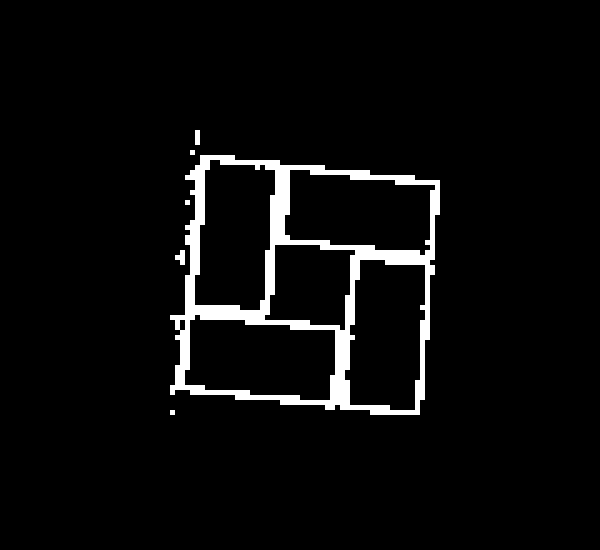

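```bash
cat > st.py <<'E'
from h import *
def st():
    o=sensors.get_obs(); M=R.from_rotvec(o['eef_rot']).as_matrix()
    a=np.degrees(np.arctan2(M[1,2],M[0,2]))
    print('t',round(o['time_s'],2),'tcp',np.round(o['eef_pos']*1000,1),'fing',np.round(M[:,0],3),'jaw deg',round(a,2),'F',np.round(o['force'],1),'w',round(o['width']*1000,1),'q7',round(o['q'][6],2))
    return o,a
def go(x,y,ang=None,z=None):
    o,a=st(); p=o['eef_pos']
    d=[x-p[0],y-p[1],0 if z is None else z-p[2]]
    t=0 if ang is None else (ang-a+90)%180-90
    print('delta cm',np.round(np.array(d)*100,2),'turn',round(t,2))
if __name__=='__main__': st()
E
python3 - <<'E'
from st import *
P=np.load('Ptop.npy'); st()
def comp(z0,z1,box):
    w=P[box[1]:box[3],box[0]:box[2]].reshape(-1,3);t=w[(w[:,2]>z0)&(w[:,2]<z1)]
    im=np.zeros((1000,1000),np.uint8);q=((t[:,:2]-[0.2,-.6])*1000).astype(int);ok=((q>=0)&(q<1000)).all(1)
    im[q[ok,0],q[ok,1]]=255; im=cv2.dilate(im,np.ones((5,5)))
    n,l,s,ce=cv2.connectedComponentsWithStats(im)
    for i in range(1,n):
        if s[i,4]>150: print(z0,'  x',(s[i,1]+200,s[i,1]+s[i,3]+200),'y',(s[i,0]-600,s[i,0]+s[i,2]-600))
comp(.03,.3,(385,145,470,200)); comp(.1,.2,(385,145,470,200)); comp(.013,.04,(380,240,420,280)); comp(.02,.04,(180,240,222,280)); 
comp(.03,.09,(75,165,120,210))
c=cap('top'); 
# slab corners by hand from pat.png
uv=np.array([(201,155),(439,181),(418,412),(178,389)])/5+[260,140]-0.4
X=onz(c,uv,.02); print(X.round(4), X.mean(0), np.linalg.norm(np.diff(X,axis=0,append=X[:1]),axis=1))
E
```

```text
t 0.3 tcp [ 157.4 -604.7  231. ] fing [-0.     0.001 -1.   ] jaw deg -75.41 F [ 0.3  0.3 -0.1] w 85.2 q7 -0.15
0.03   x (np.int32(629), np.int32(686)) y (np.int32(-407), np.int32(-350))
0.03   x (np.int32(634), np.int32(688)) y (np.int32(-477), np.int32(-422))
0.1   x (np.int32(632), np.int32(680)) y (np.int32(-401), np.int32(-355))
0.1   x (np.int32(639), np.int32(686)) y (np.int32(-475), np.int32(-426))
0.013   x (np.int32(420), np.int32(471)) y (np.int32(-378), np.int32(-326))
0.02   x (np.int32(424), np.int32(493)) y (np.int32(123), np.int32(195))
0.03   x (np.int32(616), np.int32(654)) y (np.int32(392), np.int32(400))
[[ 0.6832 -0.0983  0.02  ]
 [ 0.6676 -0.2242  0.02  ]
 [ 0.5443 -0.2072  0.02  ]
 [ 0.5584 -0.0827  0.02  ]] [ 0.61335868 -0.15310759  0.02      ] [0.12684695 0.12444565 0.12521606 0.12574087]
```

```bash
python3 -c "
from st import *
go(.4263,-.2237,19.25,.12)"
```

```text
t 0.35 tcp [ 157.5 -604.7  231.1] fing [-0.  0. -1.] jaw deg -75.4 F [-0.8  1.   0.4] w 85.5 q7 -0.15
delta cm [ 26.88  38.1  -11.11] turn -85.35
```

```bash
python3 -m crank '[{"dx":1.92,"dy":2.72,"dz":-0.4,"turn":6.76,"fingers":-1},{"dx":1.92,"dy":2.72,"dz":-0.4,"turn":6.76,"fingers":-1},{"dx":1.92,"dy":2.72,"dz":-0.4,"turn":6.76,"fingers":-1},{"dx":1.92,"dy":2.72,"dz":-0.4,"turn":6.76,"fingers":-1},{"dx":1.92,"dy":2.72,"dz":-0.4,"turn":6.76,"fingers":-1},{"dx":1.92,"dy":2.72,"dz":-0.4,"turn":6.76,"fingers":-1},{"dx":1.92,"dy":2.72,"dz":-0.4,"turn":6.76,"fingers":-1},{"dx":1.92,"dy":2.72,"dz":-0.4,"turn":6.76,"fingers":-1},{"dx":1.92,"dy":2.72,"dz":-0.4,"turn":6.76,"fingers":-1},{"dx":1.92,"dy":2.72,"dz":-0.4,"turn":6.76,"fingers":-1},{"dx":1.92,"dy":2.72,"dz":-0.4,"turn":6.76,"fingers":-1},{"dx":1.92,"dy":2.72,"dz":-0.4,"turn":6.76,"fingers":-1},{"dx":1.92,"dy":2.72,"dz":-0.4,"turn":6.76,"fingers":-1},{"dx":1.92,"dy":2.72,"dz":-0.4,"turn":6.76,"fingers":-1},{"fingers":-1},{"fingers":-1},{"fingers":-1}]'
python3 - <<'E'
from st import *
go(.4263,-.2237,19.25,.12)
c=cap('wrist','w1.png');P=cloud(c)
t=P.reshape(-1,3);t=t[(abs(t[:,2]-.045)<.008)&(abs(t[:,0]-.42)<.08)&(abs(t[:,1]+.205)<.08)]
print(len(t),cv2.minAreaRect((t[:,:2]*1000).astype(np.float32)),np.median(t,0))
E
```

```text
t 0.35 tcp [ 157.5 -604.7  231.1] fing [-0.  0. -1.] jaw deg -75.4 F [-0.8  1.   0.4] w 85.5 q7 -0.15
delta cm [ 26.88  38.1  -11.11] turn -85.35
0 ((0.0, 0.0), (0.0, 0.0), 0.0) [nan nan nan]invalid input at $[14]: expected keys dx, dy, dz, turn, fingers
  return _methods._mean(a, axis=axis, dtype=dtype,
  ret = um.true_divide(
```

View pics/w1.png

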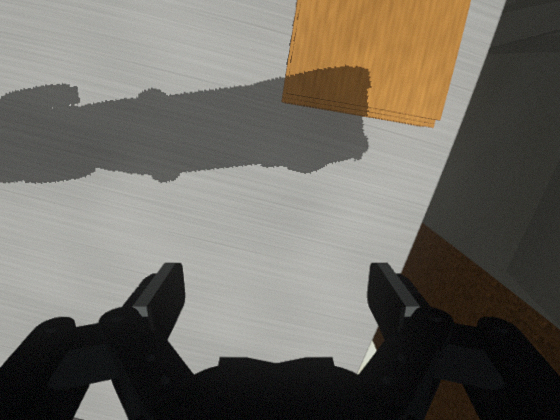

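All keys are needed in every row. The arm has not moved, and the picture is the same as the first one.

```bash
python3 -m crank '[{"dx":1.92,"dy":2.72,"dz":-0.4,"turn":6.76,"fingers":-1},{"dx":1.92,"dy":2.72,"dz":-0.4,"turn":6.76,"fingers":-1},{"dx":1.92,"dy":2.72,"dz":-0.4,"turn":6.76,"fingers":-1},{"dx":1.92,"dy":2.72,"dz":-0.4,"turn":6.76,"fingers":-1},{"dx":1.92,"dy":2.72,"dz":-0.4,"turn":6.76,"fingers":-1},{"dx":1.92,"dy":2.72,"dz":-0.4,"turn":6.76,"fingers":-1},{"dx":1.92,"dy":2.72,"dz":-0.4,"turn":6.76,"fingers":-1},{"dx":1.92,"dy":2.72,"dz":-0.4,"turn":6.76,"fingers":-1},{"dx":1.92,"dy":2.72,"dz":-0.4,"turn":6.76,"fingers":-1},{"dx":1.92,"dy":2.72,"dz":-0.4,"turn":6.76,"fingers":-1},{"dx":1.92,"dy":2.72,"dz":-0.4,"turn":6.76,"fingers":-1},{"dx":1.92,"dy":2.72,"dz":-0.4,"turn":6.76,"fingers":-1},{"dx":1.92,"dy":2.72,"dz":-0.4,"turn":6.76,"fingers":-1},{"dx":1.92,"dy":2.72,"dz":-0.4,"turn":6.76,"fingers":-1},{"dx":0,"dy":0,"dz":0,"turn":0,"fingers":-1},{"dx":0,"dy":0,"dz":0,"turn":0,"fingers":-1}]'
python3 - <<'E'
from st import *
go(.4263,-.2237,19.25,.12)
c=cap('wrist','w2.png');P=cloud(c)
t=P.reshape(-1,3);t=t[(abs(t[:,2]-.045)<.008)&(abs(t[:,0]-.42)<.08)&(abs(t[:,1]+.205)<.08)]
print(len(t),cv2.minAreaRect((t[:,:2]*1000).astype(np.float32)),np.median(t,0))
E
```

```text
time_s: 1.73
eef_pos: [0.4273, -0.2223, 0.1753]
eef_rot: [-0.266, 1.554, 0.267]
force: [-1.6, 0.2, 0.4]
width: 0.0855
t 1.73 tcp [ 427.3 -222.3  175.3] fing [ 0.     0.001 -1.   ] jaw deg 19.46 F [-1.6  0.2  0.4] w 85.5 q7 0.38
delta cm [-0.1  -0.14 -5.53] turn -0.21
4103 ((419.285888671875, -205.4105224609375), (40.164642333984375, 80.73287963867188), 19.46828842163086) [ 0.4185438  -0.20268095  0.04464678]
```

View pics/w2.png

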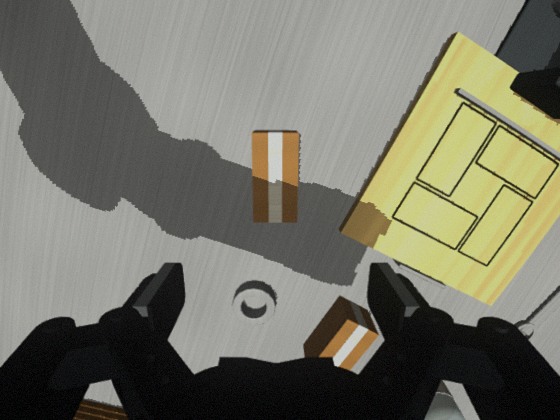

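```bash
python3 -m crank '[{"dx":-0.14,"dy":-0.2,"dz":-4,"turn":0,"fingers":-1},{"dx":0,"dy":0,"dz":-4,"turn":0,"fingers":-1},{"dx":0,"dy":0,"dz":-4,"turn":0,"fingers":-1},{"dx":0,"dy":0,"dz":-3,"turn":0,"fingers":-1},{"dx":0,"dy":0,"dz":-1.7,"turn":0,"fingers":-1},{"dx":0,"dy":0,"dz":0,"turn":0,"fingers":-1},{"dx":0,"dy":0,"dz":0,"turn":0,"fingers":1},{"dx":0,"dy":0,"dz":0,"turn":0,"fingers":1},{"dx":0,"dy":0,"dz":0,"turn":0,"fingers":1},{"dx":0,"dy":0,"dz":0,"turn":0,"fingers":1},{"dx":0,"dy":0,"dz":0,"turn":0,"fingers":1},{"dx":0,"dy":0,"dz":0,"turn":0,"fingers":1},{"dx":0,"dy":0,"dz":0,"turn":0,"fingers":1},{"dx":0,"dy":0,"dz":0,"turn":0,"fingers":1}]' 45; python3 st.py
```

```text
time_s: 2.95
eef_pos: [0.4259, -0.2269, 0.0099]
eef_rot: [-0.265, 1.553, 0.261]
force: [-0.5, 0.4, 7.8]
width: 0.0401
t 2.95 tcp [ 425.9 -226.9    9.9] fing [ 0.003 -0.002 -1.   ] jaw deg 19.18 F [-0.5  0.4  7.8] w 40.1 q7 0.12
```

```bash
python3 -m crank '[{"dx":0,"dy":0,"dz":1,"turn":0,"fingers":1},{"dx":0,"dy":0,"dz":3,"turn":0,"fingers":1},{"dx":0,"dy":0,"dz":4,"turn":0,"fingers":1},{"dx":0,"dy":0,"dz":4,"turn":0,"fingers":1},{"dx":2.37,"dy":1.1,"dz":0,"turn":6.36,"fingers":1},{"dx":2.37,"dy":1.1,"dz":0,"turn":6.36,"fingers":1},{"dx":2.37,"dy":1.1,"dz":0,"turn":6.36,"fingers":1},{"dx":2.37,"dy":1.1,"dz":0,"turn":6.36,"fingers":1},{"dx":2.37,"dy":1.1,"dz":0,"turn":6.36,"fingers":1},{"dx":2.37,"dy":1.1,"dz":0,"turn":6.36,"fingers":1},{"dx":2.37,"dy":1.1,"dz":0,"turn":6.36,"fingers":1},{"dx":2.37,"dy":1.1,"dz":0,"turn":6.36,"fingers":1},{"dx":2.37,"dy":1.1,"dz":0,"turn":6.36,"fingers":1},{"dx":2.37,"dy":1.1,"dz":0,"turn":6.36,"fingers":1},{"dx":0,"dy":0,"dz":0,"turn":0,"fingers":1},{"dx":0,"dy":0,"dz":0,"turn":0,"fingers":1},{"dx":0,"dy":0,"dz":0,"turn":0,"fingers":1}]'
python3 - <<'E'
from st import *
go(.663,-.117,82.85,.0299)
cap('wrist','w3.png')
E
```

```text
time_s: 4.37
eef_pos: [0.661, -0.1165, 0.1287]
eef_rot: [-1.115, 1.267, 1.116]
force: [-0.3, -0.1, -2.4]
width: 0.0398
t 4.37 tcp [ 661.  -116.5  128.7] fing [-0.001 -0.    -1.   ] jaw deg 82.74 F [-0.3 -0.1 -2.4] w 39.8 q7 1.02
delta cm [ 0.2  -0.05 -9.88] turn 0.11
```

View pics/w3.png

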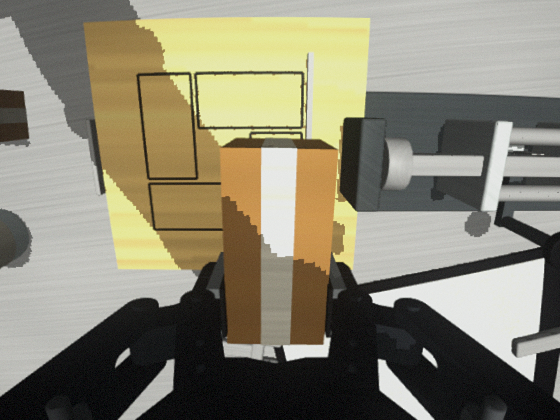

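Run:
```python
from st import *
c=cap('wrist')
uv=[(137,74),(303,72),(155,230),(197,178),(147,178),(191,73)]
X=onz(c,uv,.02)*1000; print(X.round(1))
d=X[1]-X[0];print(np.linalg.norm(d[:2]),np.degrees(np.arctan2(d[0],d[1])), 'side',X[2]-X[0],np.linalg.norm((X[2]-X[0])[:2]))
ux=np.array([-.1245,-.9922]);uy=np.array([.9922,-.1245])
print('well', X[0,:2]-62*ux+62*uy, X[1,:2]+62*ux+62*uy, X[2,:2]-62*ux-62*uy)
```

```text
[[ 543.8 -207.7   20. ]
 [ 559.4  -84.1   20. ]
 [ 667.8 -222.4   20. ]
 [ 628.2 -177.5   20. ]
 [ 622.8 -218.4   20. ]
 [ 549.1 -166.9   20. ]]
124.59001242608414 7.1795122777607 side [123.96871844 -14.69452015   0.        ] 124.83658147667413
well [ 613.06293504 -153.91608919] [ 613.19600379 -153.33573045] [ 613.99885348 -153.17260934]
```

```bash
python3 -m crank '[{"dx":0.2,"dy":-0.08,"dz":-3,"turn":0,"fingers":1},{"dx":0,"dy":0,"dz":-3,"turn":0,"fingers":1},{"dx":0,"dy":0,"dz":-2,"turn":0,"fingers":1},{"dx":0,"dy":0,"dz":-1,"turn":0,"fingers":1},{"dx":0,"dy":0,"dz":-0.5,"turn":0,"fingers":1},{"dx":0,"dy":0,"dz":-0.2,"turn":0,"fingers":1},{"dx":0,"dy":0,"dz":0,"turn":0,"fingers":1},{"dx":0,"dy":0,"dz":0,"turn":0,"fingers":1}]'; python3 -c "
from st import *
go(.663,-.1173,82.85,.0299)"
```

```text
time_s: 5.13
eef_pos: [0.6647, -0.1168, 0.0328]
eef_rot: [-1.117, 1.264, 1.115]
force: [0.3, 0.2, -1.7]
width: 0.0398
t 5.13 tcp [ 664.7 -116.8   32.8] fing [ 0.002 -0.    -1.   ] jaw deg 82.82 F [ 0.3  0.2 -1.7] w 39.8 q7 0.95
delta cm [-0.17 -0.05 -0.29] turn 0.03
```

```bash
python3 -m crank '[{"dx":-0.17,"dy":-0.05,"dz":-0.2,"turn":0,"fingers":1},{"dx":0,"dy":0,"dz":-0.1,"turn":0,"fingers":1},{"dx":0,"dy":0,"dz":0,"turn":0,"fingers":1},{"dx":0,"dy":0,"dz":0,"turn":0,"fingers":1}]'; python3 -c "
from st import *
go(.663,-.1173,82.85,.0299)"
```

```text
time_s: 5.47
eef_pos: [0.6627, -0.1173, 0.03]
eef_rot: [-1.118, 1.265, 1.115]
force: [-2.4, -0.3, 5.2]
width: 0.04
t 5.47 tcp [ 662.7 -117.3   30. ] fing [ 0.002 -0.001 -1.   ] jaw deg 82.82 F [-2.4 -0.3  5.2] w 40.0 q7 0.94
delta cm [ 0.03  0.   -0.01] turn 0.03
```

Contact at 5 N. Release with a partial opening and rise.

```bash
python3 -m crank '[{"dx":0,"dy":0,"dz":0,"turn":0,"fingers":-0.4},{"dx":0,"dy":0,"dz":0,"turn":0,"fingers":-0.4},{"dx":0,"dy":0,"dz":0,"turn":0,"fingers":-0.4},{"dx":0,"dy":0,"dz":0,"turn":0,"fingers":-0.4},{"dx":0,"dy":0,"dz":0,"turn":0,"fingers":-0.4},{"dx":0,"dy":0,"dz":2,"turn":0,"fingers":-0.4},{"dx":0,"dy":0,"dz":4,"turn":0,"fingers":-0.4},{"dx":0,"dy":0,"dz":4,"turn":0,"fingers":-0.4},{"dx":0,"dy":0,"dz":4,"turn":0,"fingers":-1},{"dx":0,"dy":0,"dz":0,"turn":0,"fingers":-1}]'
cat > cart.py <<'E'
from st import *
ux=np.array([-.1247,-.9922]);uy=np.array([.9922,-.1247]);W=np.array([.6134,-.1534])
SL={1:(-22,-42,0),2:(42,-22,90),3:(22,42,0),4:(-42,22,90)}
def top_rect(P,x,y,z,rad=.06):
    t=P.reshape(-1,3);t=t[(abs(t[:,2]-z)<.007)&(np.hypot(t[:,0]-x,t[:,1]-y)<rad)]
    if len(t)<50: return None
    r=cv2.minAreaRect((t[:,:2]*1000).astype(np.float32)); (w,h),a=r[1],r[2]
    if w<h: a+=90
    return r[0],sorted(r[1]),a%180,len(t),np.median(t[:,2])
def slotxy(i):
    a,b,_=SL[i]; return W+(a*ux+b*uy)/1000
E
python3 - <<'E'
from cart import *
go(.548,-.3617,-10.1,.12)
for n in ['wrist','top']:
    c=cap(n,'p4%s.png'%n);P=cloud(c)
    print(n,top_rect(P,*slotxy(4),.065,.055),slotxy(4),'C',top_rect(P,.548,-.3617,.045),'A',top_rect(P,.4327,.0494,.045))
E
```

```text
time_s: 6.3
eef_pos: [0.6658, -0.1157, 0.177]
eef_rot: [-1.121, 1.256, 1.109]
force: [0.4, 2.0, 0.2]
width: 0.081
t 6.3 tcp [ 665.8 -115.7  177. ] fing [ 0.012  0.    -1.   ] jaw deg 82.84 F [0.4 2.  0.2] w 81.0 q7 1.06
delta cm [-11.78 -24.6   -5.7 ] turn 87.06
wrist ((641.7905883789062, -97.4382553100586), [74.27641296386719, 80.89037322998047], 171.46238708496094, 4962, np.float64(0.06460561333103612)) [ 0.6404658 -0.114471 ] C ((554.7342529296875, -333.1573181152344), [29.3140869140625, 40.553340911865234], 168.75896453857422, 1435, np.float64(0.044534272737672076)) A None
top ((640.3565673828125, -97.16888427734375), [72.58726501464844, 81.11004638671875], 171.8282928466797, 502, np.float64(0.06483580757770824)) [ 0.6404658 -0.114471 ] C None A ((432.73248291015625, 49.44927978515625), [38.09617614746094, 80.32110595703125], 86.36563110351562, 498, np.float64(0.04504077384726057))
```

View pics/p4wrist.png

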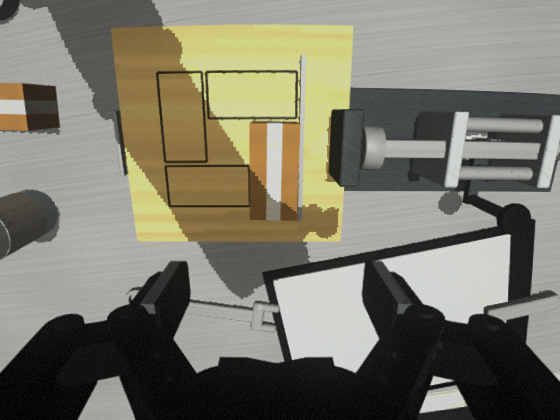

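View pics/p4top.png

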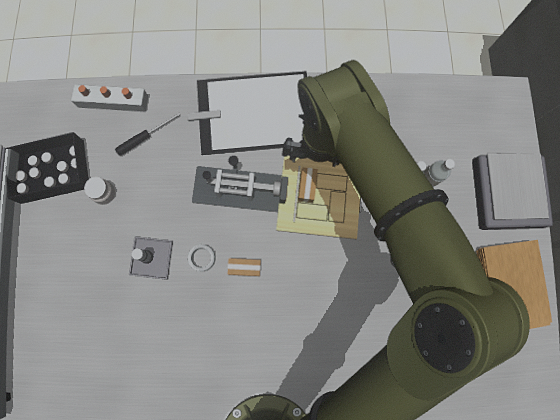

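```bash
python3 -m crank '[{"dx":-0.92,"dy":-1.97,"dz":0,"turn":-7.15,"fingers":-1},{"dx":-0.92,"dy":-1.97,"dz":0,"turn":-7.15,"fingers":-1},{"dx":-0.92,"dy":-1.97,"dz":0,"turn":-7.15,"fingers":-1},{"dx":-0.92,"dy":-1.97,"dz":0,"turn":-7.15,"fingers":-1},{"dx":-0.92,"dy":-1.97,"dz":0,"turn":-7.15,"fingers":-1},{"dx":-0.92,"dy":-1.97,"dz":0,"turn":-7.15,"fingers":-1},{"dx":-0.92,"dy":-1.97,"dz":0,"turn":-7.15,"fingers":-1},{"dx":-0.92,"dy":-1.97,"dz":0,"turn":-7.15,"fingers":-1},{"dx":-0.92,"dy":-1.97,"dz":0,"turn":-7.15,"fingers":-1},{"dx":-0.92,"dy":-1.97,"dz":0,"turn":-7.15,"fingers":-1},{"dx":-0.92,"dy":-1.97,"dz":0,"turn":-7.15,"fingers":-1},{"dx":-0.92,"dy":-1.97,"dz":0,"turn":-7.15,"fingers":-1},{"dx":-0.92,"dy":-1.97,"dz":0,"turn":-7.15,"fingers":-1},{"dx":0,"dy":0,"dz":0,"turn":0,"fingers":-1},{"dx":0,"dy":0,"dz":0,"turn":0,"fingers":-1}]'
python3 - <<'E'
from cart import *
go(.5462,-.3715,-10.1,.01)
c=cap('wrist','w5.png');P=cloud(c)
print('C',top_rect(P,.548,-.3617,.045))
E
```

```text
time_s: 7.65
eef_pos: [0.5408, -0.3748, 0.1663]
eef_rot: [0.14, 1.569, -0.14]
force: [-0.7, 0.4, 0.4]
width: 0.0858
t 7.65 tcp [ 540.8 -374.8  166.3] fing [-0.003  0.001 -1.   ] jaw deg -10.22 F [-0.7  0.4  0.4] w 85.8 q7 0.08
delta cm [  0.54   0.33 -15.63] turn 0.12
C ((549.4979248046875, -360.08612060546875), [40.076568603515625, 80.79894256591797], 79.17353820800781, 4389, np.float64(0.04468607316160922))
```

View pics/w5.png

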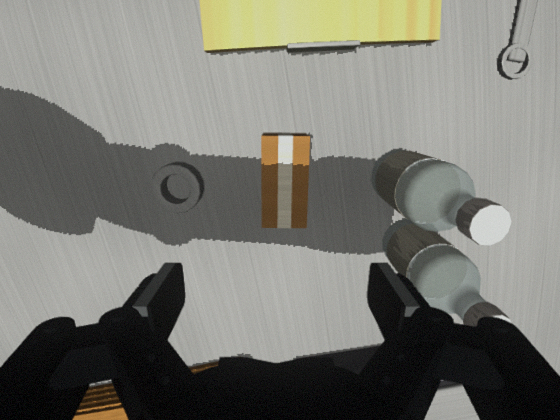

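```bash
python3 -m crank '[{"dx":0.68,"dy":0.49,"dz":-3,"turn":-0.6,"fingers":-1},{"dx":0,"dy":0,"dz":-4,"turn":0,"fingers":-1},{"dx":0,"dy":0,"dz":-4,"turn":0,"fingers":-1},{"dx":0,"dy":0,"dz":-3,"turn":0,"fingers":-1},{"dx":0,"dy":0,"dz":-1.7,"turn":0,"fingers":-1},{"dx":0,"dy":0,"dz":0,"turn":0,"fingers":-1},{"dx":0,"dy":0,"dz":0,"turn":0,"fingers":1},{"dx":0,"dy":0,"dz":0,"turn":0,"fingers":1},{"dx":0,"dy":0,"dz":0,"turn":0,"fingers":1},{"dx":0,"dy":0,"dz":0,"turn":0,"fingers":1},{"dx":0,"dy":0,"dz":0,"turn":0,"fingers":1},{"dx":0,"dy":0,"dz":0,"turn":0,"fingers":1},{"dx":0,"dy":0,"dz":0,"turn":0,"fingers":1},{"dx":0,"dy":0,"dz":0,"turn":0,"fingers":1}]' 45; python3 st.py
```

```text
time_s: 8.87
eef_pos: [0.5505, -0.3689, 0.0132]
eef_rot: [0.146, 1.563, -0.148]
force: [-0.1, 0.3, 7.8]
width: 0.0394
t 8.87 tcp [ 550.5 -368.9   13.2] fing [ 0.003 -0.002 -1.   ] jaw deg -10.71 F [-0.1  0.3  7.8] w 39.4 q7 -0.04
```

```bash
python3 -m crank '[{"dx":0,"dy":0,"dz":1,"turn":0,"fingers":1},{"dx":0,"dy":0,"dz":3,"turn":0,"fingers":1},{"dx":0,"dy":0,"dz":4,"turn":0,"fingers":1},{"dx":0,"dy":0,"dz":4,"turn":0,"fingers":1},{"dx":0.32,"dy":1.25,"dz":0,"turn":6.68,"fingers":1},{"dx":0.32,"dy":1.25,"dz":0,"turn":6.68,"fingers":1},{"dx":0.32,"dy":1.25,"dz":0,"turn":6.68,"fingers":1},{"dx":0.32,"dy":1.25,"dz":0,"turn":6.68,"fingers":1},{"dx":0.32,"dy":1.25,"dz":0,"turn":6.68,"fingers":1},{"dx":0.32,"dy":1.25,"dz":0,"turn":6.68,"fingers":1},{"dx":0.32,"dy":1.25,"dz":0,"turn":6.68,"fingers":1},{"dx":0.32,"dy":1.25,"dz":0,"turn":6.68,"fingers":1},{"dx":0.32,"dy":1.25,"dz":0,"turn":6.68,"fingers":1},{"dx":0.32,"dy":1.25,"dz":0,"turn":6.68,"fingers":1},{"dx":0.32,"dy":1.25,"dz":0,"turn":6.68,"fingers":1},{"dx":0.32,"dy":1.25,"dz":0,"turn":6.68,"fingers":1},{"dx":0.32,"dy":1.25,"dz":0,"turn":6.68,"fingers":1},{"dx":0.32,"dy":1.25,"dz":0,"turn":6.68,"fingers":1},{"dx":0,"dy":0,"dz":0,"turn":0,"fingers":1},{"dx":0,"dy":0,"dz":0,"turn":0,"fingers":1}]'
python3 - <<'E'
from st import *
go(.5948,-.1935,82.85,.0332)
cap('wrist','w6.png')
E
```

```text
time_s: 10.53
eef_pos: [0.5942, -0.1933, 0.1318]
eef_rot: [-1.115, 1.267, 1.114]
force: [0.1, -0.7, -1.4]
width: 0.0393
t 10.53 tcp [ 594.2 -193.3  131.8] fing [ 0. -0. -1.] jaw deg 82.68 F [ 0.1 -0.7 -1.4] w 39.3 q7 1.11
delta cm [ 0.06 -0.02 -9.86] turn 0.17
```

View pics/w6.png

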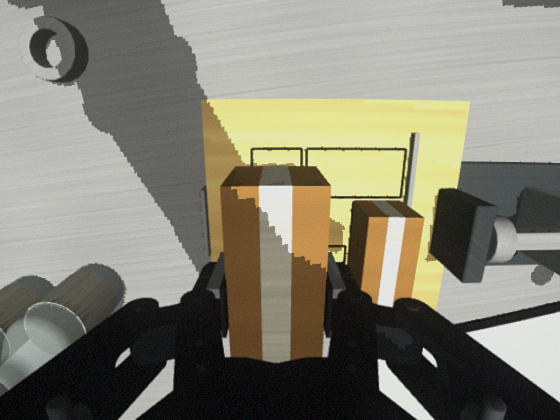

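```bash
python3 -m crank '[{"dx":0.06,"dy":-0.02,"dz":-3,"turn":0.15,"fingers":1},{"dx":0,"dy":0,"dz":-3,"turn":0,"fingers":1},{"dx":0,"dy":0,"dz":-2,"turn":0,"fingers":1},{"dx":0,"dy":0,"dz":-1,"turn":0,"fingers":1},{"dx":0,"dy":0,"dz":-0.5,"turn":0,"fingers":1},{"dx":0,"dy":0,"dz":-0.2,"turn":0,"fingers":1},{"dx":0,"dy":0,"dz":0,"turn":0,"fingers":1},{"dx":0,"dy":0,"dz":0,"turn":0,"fingers":1}]'; python3 -c "
from st import *
go(.5948,-.1935,82.85,.0332)"
```

```text
time_s: 11.25
eef_pos: [0.5956, -0.1939, 0.0356]
eef_rot: [-1.119, 1.264, 1.116]
force: [0.3, 0.8, -0.3]
width: 0.0392
t 11.25 tcp [ 595.6 -193.9   35.6] fing [ 0.002 -0.001 -1.   ] jaw deg 82.91 F [ 0.3  0.8 -0.3] w 39.2 q7 1.02
delta cm [-0.08  0.04 -0.24] turn -0.06
```

```bash
python3 -m crank '[{"dx":-0.08,"dy":0.04,"dz":-0.2,"turn":0,"fingers":1},{"dx":0,"dy":0,"dz":-0.1,"turn":0,"fingers":1},{"dx":0,"dy":0,"dz":0,"turn":0,"fingers":1},{"dx":0,"dy":0,"dz":0,"turn":0,"fingers":1},{"dx":0,"dy":0,"dz":0,"turn":0,"fingers":-0.35},{"dx":0,"dy":0,"dz":0,"turn":0,"fingers":-0.35},{"dx":0,"dy":0,"dz":0,"turn":0,"fingers":-0.35},{"dx":0,"dy":0,"dz":0,"turn":0,"fingers":-0.35},{"dx":0,"dy":0,"dz":0,"turn":0,"fingers":-0.35},{"dx":0,"dy":0,"dz":2,"turn":0,"fingers":-0.35},{"dx":0,"dy":0,"dz":4,"turn":0,"fingers":-0.35},{"dx":0,"dy":0,"dz":4,"turn":0,"fingers":-0.35},{"dx":0,"dy":0,"dz":4,"turn":0,"fingers":-1},{"dx":0,"dy":0,"dz":0,"turn":0,"fingers":-1}]'
python3 - <<'E'
from cart import *
go(.4327,.0494,-3.6,.12)
for n in ['wrist','top']:
    c=cap(n,'p2%s.png'%n);P=cloud(c)
    print(n,'A',top_rect(P,.4327,.0494,.045),top_rect(P,*slotxy(2),.065,.045))
E
```

```text
time_s: 12.42
eef_pos: [0.5977, -0.1922, 0.1792]
eef_rot: [-1.124, 1.257, 1.11]
force: [2.2, -0.2, 0.9]
width: 0.0795
t 12.42 tcp [ 597.7 -192.2  179.2] fing [ 0.011 -0.001 -1.   ] jaw deg 82.98 F [ 2.2 -0.2  0.9] w 79.5 q7 1.15
delta cm [-16.5   24.16  -5.92] turn -86.58
wrist A None ((585.181884765625, -192.73544311523438), [40.119415283203125, 81.20039367675781], 173.28236389160156, 4521, np.float64(0.06459566540647899))
top A ((432.697998046875, 49.41848373413086), [37.87565994262695, 80.33043670654297], 86.27957153320312, 495, np.float64(0.04520135495321287)) ((583.4205322265625, -192.03652954101562), [40.959571838378906, 80.16881561279297], 172.7686538696289, 500, np.float64(0.06490848332077948))
```

View pics/p2wrist.png

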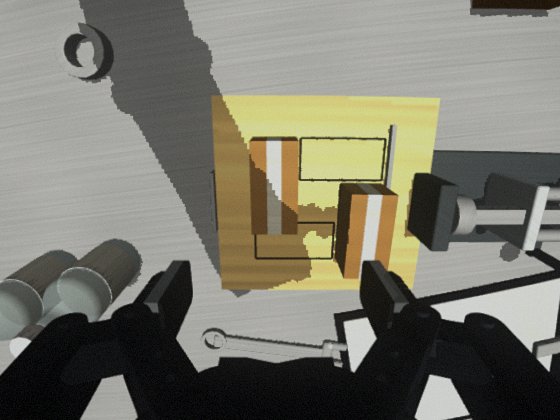

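```bash
python3 -m crank '[{"dx":-1.28,"dy":1.7,"dz":0,"turn":-6.67,"fingers":-1},{"dx":-1.28,"dy":1.7,"dz":0,"turn":-6.67,"fingers":-1},{"dx":-1.28,"dy":1.7,"dz":0,"turn":-6.67,"fingers":-1},{"dx":-1.28,"dy":1.7,"dz":0,"turn":-6.67,"fingers":-1},{"dx":-1.28,"dy":1.7,"dz":0,"turn":-6.67,"fingers":-1},{"dx":-1.28,"dy":1.7,"dz":0,"turn":-6.67,"fingers":-1},{"dx":-1.28,"dy":1.7,"dz":0,"turn":-6.67,"fingers":-1},{"dx":-1.28,"dy":1.7,"dz":0,"turn":-6.67,"fingers":-1},{"dx":-1.28,"dy":1.7,"dz":0,"turn":-6.67,"fingers":-1},{"dx":-1.28,"dy":1.7,"dz":0,"turn":-6.67,"fingers":-1},{"dx":-1.28,"dy":1.7,"dz":0,"turn":-6.67,"fingers":-1},{"dx":-1.28,"dy":1.7,"dz":0,"turn":-6.67,"fingers":-1},{"dx":-1.28,"dy":1.7,"dz":0,"turn":-6.67,"fingers":-1},{"dx":0,"dy":0,"dz":0,"turn":0,"fingers":-1},{"dx":0,"dy":0,"dz":0,"turn":0,"fingers":-1}]'
python3 - <<'E'
from cart import *
go(.4314,.0294,-3.7,.009)
c=cap('wrist','w7.png');P=cloud(c)
print('A',top_rect(P,.4327,.0494,.045))
E
```

```text
time_s: 13.77
eef_pos: [0.4264, 0.028, 0.1705]
eef_rot: [0.048, 1.572, -0.05]
force: [1.3, -0.1, -0.4]
width: 0.0852
t 13.77 tcp [426.4  28.  170.5] fing [-0.002 -0.001 -1.   ] jaw deg -3.58 F [ 1.3 -0.1 -0.4] w 85.2 q7 -0.51
delta cm [  0.5    0.14 -16.15] turn -0.12
A ((432.67425537109375, 50.853538513183594), [40.142784118652344, 80.42557525634766], 86.33617401123047, 4335, np.float64(0.0446622448429822))
```

View pics/w7.png

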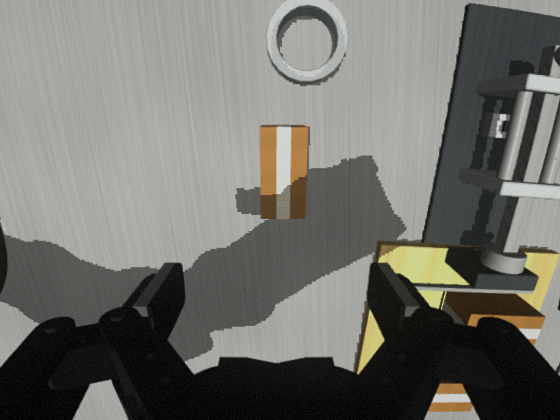

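```bash
python3 -m crank '[{"dx":0.5,"dy":0.29,"dz":-3,"turn":-0.1,"fingers":-1},{"dx":0,"dy":0,"dz":-4,"turn":0,"fingers":-1},{"dx":0,"dy":0,"dz":-4,"turn":0,"fingers":-1},{"dx":0,"dy":0,"dz":-3.4,"turn":0,"fingers":-1},{"dx":0,"dy":0,"dz":-1.7,"turn":0,"fingers":-1},{"dx":0,"dy":0,"dz":0,"turn":0,"fingers":-1},{"dx":0,"dy":0,"dz":0,"turn":0,"fingers":1},{"dx":0,"dy":0,"dz":0,"turn":0,"fingers":1},{"dx":0,"dy":0,"dz":0,"turn":0,"fingers":1},{"dx":0,"dy":0,"dz":0,"turn":0,"fingers":1},{"dx":0,"dy":0,"dz":0,"turn":0,"fingers":1},{"dx":0,"dy":0,"dz":0,"turn":0,"fingers":1},{"dx":0,"dy":0,"dz":0,"turn":0,"fingers":1},{"dx":0,"dy":0,"dz":0,"turn":0,"fingers":1}]' 45; python3 st.py
```

```text
time_s: 14.98
eef_pos: [0.4335, 0.0303, 0.0116]
eef_rot: [0.053, 1.567, -0.053]
force: [0.7, -0.2, 4.9]
width: 0.0395
t 14.98 tcp [433.5  30.3  11.6] fing [ 0.003 -0.    -1.   ] jaw deg -3.87 F [ 0.7 -0.2  4.9] w 39.5 q7 -0.82
```

```bash
python3 -m crank '[{"dx":0,"dy":0,"dz":1,"turn":0,"fingers":1},{"dx":0,"dy":0,"dz":3,"turn":0,"fingers":1},{"dx":0,"dy":0,"dz":4,"turn":0,"fingers":1},{"dx":0,"dy":0,"dz":4,"turn":0,"fingers":1},{"dx":1.73,"dy":-2.21,"dz":0,"turn":-0.41,"fingers":1},{"dx":1.73,"dy":-2.21,"dz":0,"turn":-0.41,"fingers":1},{"dx":1.73,"dy":-2.21,"dz":0,"turn":-0.41,"fingers":1},{"dx":1.73,"dy":-2.21,"dz":0,"turn":-0.41,"fingers":1},{"dx":1.73,"dy":-2.21,"dz":0,"turn":-0.41,"fingers":1},{"dx":1.73,"dy":-2.21,"dz":0,"turn":-0.41,"fingers":1},{"dx":1.73,"dy":-2.21,"dz":0,"turn":-0.41,"fingers":1},{"dx":1.73,"dy":-2.21,"dz":0,"turn":-0.41,"fingers":1},{"dx":0,"dy":0,"dz":0,"turn":0,"fingers":1},{"dx":0,"dy":0,"dz":0,"turn":0,"fingers":1},{"dx":0,"dy":0,"dz":0,"turn":0,"fingers":1}]'
python3 - <<'E'
from st import *
go(.5718,-.1467,-7.15,.0316)
cap('wrist','w8.png')
E
```

```text
time_s: 16.23
eef_pos: [0.5705, -0.1458, 0.1307]
eef_rot: [0.098, 1.569, -0.097]
force: [0.6, 0.2, -0.8]
width: 0.0393
t 16.23 tcp [ 570.5 -145.8  130.7] fing [-0.  0. -1.] jaw deg -7.13 F [ 0.6  0.2 -0.8] w 39.3 q7 -0.3
delta cm [ 0.13 -0.09 -9.91] turn -0.02
```

View pics/w8.png

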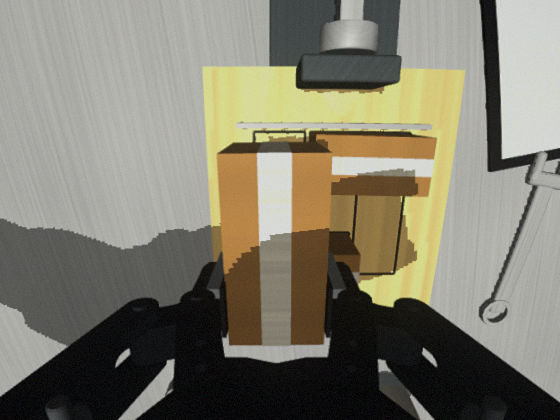

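```bash
python3 -m crank '[{"dx":0.08,"dy":-0.09,"dz":-3,"turn":0,"fingers":1},{"dx":0,"dy":0,"dz":-3,"turn":0,"fingers":1},{"dx":0,"dy":0,"dz":-2,"turn":0,"fingers":1},{"dx":0,"dy":0,"dz":-1,"turn":0,"fingers":1},{"dx":0,"dy":0,"dz":-0.5,"turn":0,"fingers":1},{"dx":0,"dy":0,"dz":-0.2,"turn":0,"fingers":1},{"dx":0,"dy":0,"dz":0,"turn":0,"fingers":1},{"dx":0,"dy":0,"dz":0,"turn":0,"fingers":1}]'; python3 -c "
from st import *
go(.5718,-.1467,-7.15,.0316)"
```

```text
time_s: 16.95
eef_pos: [0.5726, -0.147, 0.0346]
eef_rot: [0.097, 1.567, -0.098]
force: [0.7, 0.3, -1.2]
width: 0.0399
t 16.95 tcp [ 572.6 -147.    34.6] fing [ 0.002 -0.    -1.   ] jaw deg -7.12 F [ 0.7  0.3 -1.2] w 39.9 q7 -0.39
delta cm [-0.08  0.03 -0.3 ] turn -0.03
```

```bash
python3 -m crank '[{"dx":-0.08,"dy":0.03,"dz":-0.2,"turn":0,"fingers":1},{"dx":0,"dy":0,"dz":-0.1,"turn":0,"fingers":1},{"dx":0,"dy":0,"dz":0,"turn":0,"fingers":1},{"dx":0,"dy":0,"dz":0,"turn":0,"fingers":1},{"dx":0,"dy":0,"dz":0,"turn":0,"fingers":-0.35},{"dx":0,"dy":0,"dz":0,"turn":0,"fingers":-0.35},{"dx":0,"dy":0,"dz":0,"turn":0,"fingers":-0.35},{"dx":0,"dy":0,"dz":0,"turn":0,"fingers":-0.35},{"dx":0,"dy":0,"dz":0,"turn":0,"fingers":-0.35},{"dx":0,"dy":0,"dz":2,"turn":0,"fingers":-0.35},{"dx":0,"dy":0,"dz":4,"turn":0,"fingers":-0.35},{"dx":0,"dy":0,"dz":4,"turn":0,"fingers":-0.35},{"dx":0,"dy":0,"dz":4,"turn":0,"fingers":-1},{"dx":0,"dy":0,"dz":4,"turn":0,"fingers":-1},{"dx":-2,"dy":3,"dz":0,"turn":0,"fingers":-1},{"dx":-2,"dy":3,"dz":0,"turn":0,"fingers":-1},{"dx":-2,"dy":3,"dz":0,"turn":0,"fingers":-1},{"dx":-1,"dy":3,"dz":0,"turn":0,"fingers":-1},{"dx":0,"dy":0,"dz":0,"turn":0,"fingers":-1}]'
python3 - <<'E'
from cart import *
st()
c=cap('top','p1top.png');P=cloud(c)
for i in (1,2,4): print(i,top_rect(P,*slotxy(i),.065,.045),slotxy(i))
t=P[235:285,125:180].reshape(-1,3)
for z0,z1 in [(.092,.105),(.03,.09),(.010,.02)]:
    w=t[(t[:,2]>z0)&(t[:,2]<z1)]; print(z0,len(w),w.mean(0).round(4),w.min(0).round(3),w.max(0).round(3),cv2.minAreaRect((w[:,:2]*1000).astype(np.float32)))
cap('wrist','p1w.png')
E
```

```text
time_s: 18.53
eef_pos: [0.4987, -0.0203, 0.2112]
eef_rot: [0.093, 1.569, -0.09]
force: [-0.0, 1.9, 0.1]
width: 0.0852
t 18.53 tcp [498.7 -20.3 211.2] fing [ 0.     0.002 -1.   ] jaw deg -6.68 F [-0.   1.9  0.1] w 85.2 q7 -0.44
1 ((569.5333862304688, -163.83749389648438), [18.460115432739258, 39.69746017456055], 14.26884937286377, 74, np.float64(0.06487993605575126)) [ 0.574471  -0.1263342]
2 ((585.62939453125, -181.4228973388672), [61.53348159790039, 81.45042419433594], 172.381103515625, 578, np.float64(0.0648686312628658)) [ 0.5863342 -0.192329 ]
4 ((657.5841064453125, -133.02816772460938), [23.095491409301758, 51.268489837646484], 20.923654556274414, 94, np.float64(0.06497859067614642)) [ 0.6404658 -0.114471 ]
0.092 102 [0.4638 0.303  0.0985] [0.451 0.291 0.093] [0.477 0.316 0.103] ((464.2163391113281, 303.49603271484375), (25.887161254882812, 25.308401107788086), 46.79500961303711)
0.03 77 [0.461  0.2939 0.061 ] [0.45  0.289 0.03 ] [0.476 0.307 0.09 ] ((461.05865478515625, 296.12847900390625), (12.61461353302002, 27.61683464050293), 70.01396179199219)
0.01 270 [0.4602 0.2897 0.0141] [0.405 0.238 0.01 ] [0.517 0.347 0.02 ] ((461.1479187011719, 291.6129150390625), (101.35232543945312, 101.63658142089844), 83.4206314086914)
```

View pics/p1top.png

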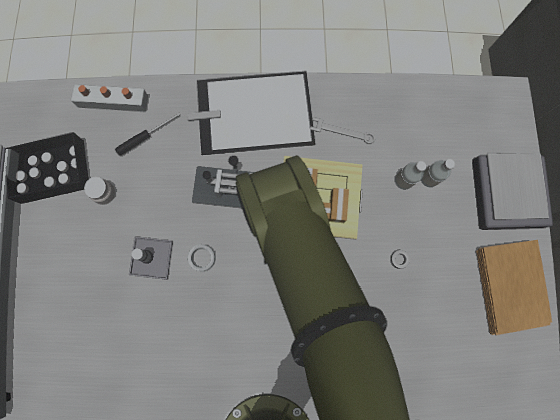

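View pics/p1w.png

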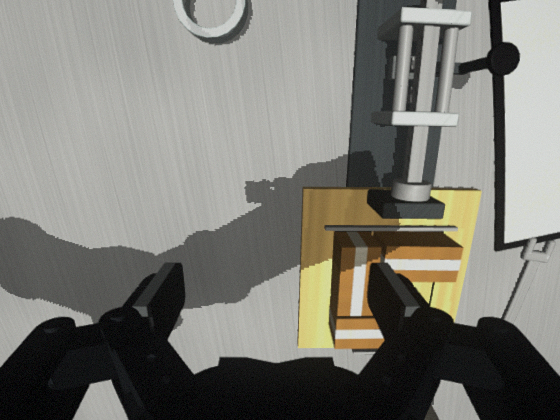

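```bash
python3 -m crank '[{"dx":-0.38,"dy":3.6,"dz":0,"turn":0,"fingers":-1},{"dx":-0.38,"dy":3.6,"dz":0,"turn":0,"fingers":-1},{"dx":-0.38,"dy":3.6,"dz":0,"turn":0,"fingers":-1},{"dx":-0.38,"dy":3.6,"dz":0,"turn":0,"fingers":-1},{"dx":-0.38,"dy":3.6,"dz":0,"turn":0,"fingers":-1},{"dx":-0.38,"dy":3.6,"dz":0,"turn":0,"fingers":-1},{"dx":-0.38,"dy":3.6,"dz":0,"turn":0,"fingers":-1},{"dx":-0.38,"dy":3.6,"dz":0,"turn":0,"fingers":-1},{"dx":-0.38,"dy":3.6,"dz":0,"turn":0,"fingers":-1},{"dx":0,"dy":0,"dz":0,"turn":0,"fingers":-1},{"dx":0,"dy":0,"dz":0,"turn":0,"fingers":-1},{"dx":0,"dy":0,"dz":0,"turn":0,"fingers":-1}]'
python3 - <<'E'
from cart import *
go(.4642,.3035,None,.062)
c=cap('top');P=cloud(c)
for i in (1,2,4): print(i,top_rect(P,*slotxy(i),.065,.040 if i==4 else .037),slotxy(i))
c=cap('wrist','w9.png');P=cloud(c);t=P.reshape(-1,3);w=t[(abs(t[:,2]-.098)<.01)&(np.hypot(t[:,0]-.464,t[:,1]-.303)<.04)]
print(len(w),cv2.minEnclosingCircle((w[:,:2]*1000).astype(np.float32)))
E
```

```text
time_s: 19.63
eef_pos: [0.4677, 0.296, 0.2096]
eef_rot: [0.098, 1.569, -0.1]
force: [-0.7, -0.6, -0.3]
width: 0.0855
t 19.63 tcp [467.7 296.  209.6] fing [-0.001 -0.001 -1.   ] jaw deg -7.2 F [-0.7 -0.6 -0.3] w 85.5 q7 -1.08
delta cm [ -0.35   0.75 -14.76] turn 0
1 ((580.5594482421875, -127.0518798828125), [58.58611297607422, 73.69550323486328], 83.45733642578125, 502, np.float64(0.06493477671953152)) [ 0.574471  -0.1263342]
2 ((586.8865356445312, -184.30316162109375), [57.000911712646484, 72.29674530029297], 172.74982452392578, 477, np.float64(0.06497310232929765)) [ 0.5863342 -0.192329 ]
4 ((639.8242797851562, -113.47990417480469), [40.05792999267578, 77.40263366699219], 171.8517303466797, 463, np.float64(0.06478439958310322)) [ 0.6404658 -0.114471 ]
890 ((463.81488037109375, 304.312744140625), 13.993403434753418)
```

View pics/w9.png

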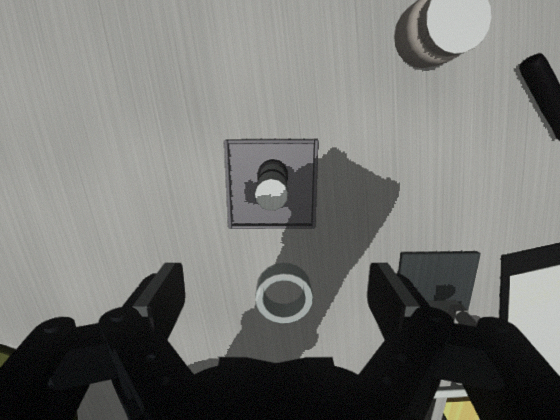

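```bash
python3 -m crank '[{"dx":-0.39,"dy":0.83,"dz":-3,"turn":0,"fingers":-1},{"dx":0,"dy":0,"dz":-4,"turn":0,"fingers":-1},{"dx":0,"dy":0,"dz":-4,"turn":0,"fingers":-1},{"dx":0,"dy":0,"dz":-3,"turn":0,"fingers":-1},{"dx":0,"dy":0,"dz":-0.7,"turn":0,"fingers":-1},{"dx":0,"dy":0,"dz":0,"turn":0,"fingers":-1},{"dx":0,"dy":0,"dz":0,"turn":0,"fingers":-1}]' 30; python3 -c "
from st import *
go(.4638,.3043,None,.062)"
```

```text
time_s: 20.32
eef_pos: [0.4638, 0.3052, 0.0643]
eef_rot: [0.099, 1.568, -0.098]
force: [0.2, 0.4, 0.4]
width: 0.0854
t 20.32 tcp [463.8 305.2  64.3] fing [ 0.001  0.    -1.   ] jaw deg -7.21 F [0.2 0.4 0.4] w 85.4 q7 -1.25
delta cm [-0.   -0.09 -0.23] turn 0
```

```bash
python3 -m crank '[{"dx":0,"dy":-0.08,"dz":-0.2,"turn":0,"fingers":1},{"dx":0,"dy":0,"dz":0,"turn":0,"fingers":1},{"dx":0,"dy":0,"dz":0,"turn":0,"fingers":1},{"dx":0,"dy":0,"dz":0,"turn":0,"fingers":1},{"dx":0,"dy":0,"dz":0,"turn":0,"fingers":1},{"dx":0,"dy":0,"dz":0,"turn":0,"fingers":1},{"dx":0,"dy":0,"dz":0,"turn":0,"fingers":1},{"dx":0,"dy":0,"dz":0,"turn":0,"fingers":1},{"dx":0,"dy":0,"dz":0,"turn":0,"fingers":1},{"dx":0,"dy":0,"dz":0,"turn":0,"fingers":1},{"dx":0,"dy":0,"dz":1,"turn":0,"fingers":1},{"dx":0,"dy":0,"dz":3,"turn":0,"fingers":1},{"dx":0,"dy":0,"dz":3.5,"turn":0,"fingers":1},{"dx":0,"dy":0,"dz":3.5,"turn":0,"fingers":1},{"dx":0,"dy":0,"dz":3,"turn":0,"fingers":1},{"dx":0,"dy":0,"dz":0,"turn":0,"fingers":1}]' 30; python3 -c "
from st import *
go(.6134,-.1534,None,.13)
cap('wrist','w10.png')"
```

```text
time_s: 21.65
eef_pos: [0.4643, 0.3071, 0.2076]
eef_rot: [0.102, 1.562, -0.093]
force: [0.7, 1.0, -1.8]
width: 0.0274
t 21.65 tcp [464.3 307.1 207.6] fing [ 0.007  0.005 -1.   ] jaw deg -7.1 F [ 0.7  1.  -1.8] w 27.4 q7 -1.11
delta cm [ 14.91 -46.05  -7.76] turn 0
```

View pics/w10.png

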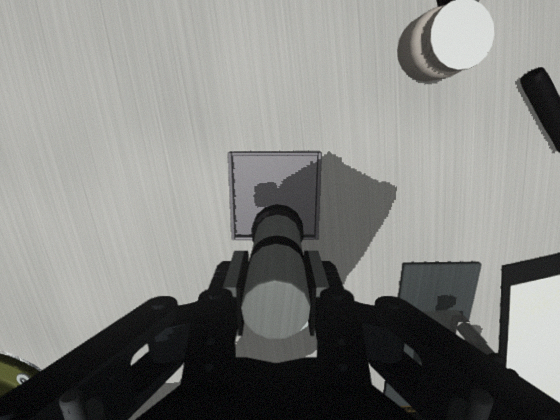

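```bash
python3 -m crank '[{"dx":0.5,"dy":-1.5,"dz":0,"turn":0,"fingers":1},{"dx":0.99,"dy":-3.07,"dz":0,"turn":0,"fingers":1},{"dx":0.99,"dy":-3.07,"dz":0,"turn":0,"fingers":1},{"dx":0.99,"dy":-3.07,"dz":0,"turn":0,"fingers":1},{"dx":0.99,"dy":-3.07,"dz":0,"turn":0,"fingers":1},{"dx":0.99,"dy":-3.07,"dz":0,"turn":0,"fingers":1},{"dx":0.99,"dy":-3.07,"dz":0,"turn":0,"fingers":1},{"dx":0.99,"dy":-3.07,"dz":0,"turn":0,"fingers":1},{"dx":0.99,"dy":-3.07,"dz":0,"turn":0,"fingers":1},{"dx":0.99,"dy":-3.07,"dz":0,"turn":0,"fingers":1},{"dx":0.99,"dy":-3.07,"dz":0,"turn":0,"fingers":1},{"dx":0.99,"dy":-3.07,"dz":0,"turn":0,"fingers":1},{"dx":0.99,"dy":-3.07,"dz":0,"turn":0,"fingers":1},{"dx":0.99,"dy":-3.07,"dz":0,"turn":0,"fingers":1},{"dx":0.99,"dy":-3.07,"dz":0,"turn":0,"fingers":1},{"dx":0.5,"dy":-1.5,"dz":0,"turn":0,"fingers":1},{"dx":0,"dy":0,"dz":0,"turn":0,"fingers":1},{"dx":0,"dy":0,"dz":0,"turn":0,"fingers":1},{"dx":0,"dy":0,"dz":0,"turn":0,"fingers":1}]' ; python3 -c "
from st import *
go(.6134,-.1534,None,.078)
cap('wrist','w11.png')"
```

```text
time_s: 23.28
eef_pos: [0.6109, -0.1534, 0.2006]
eef_rot: [0.098, 1.57, -0.095]
force: [-0.1, -0.6, -2.4]
width: 0.0269
t 23.28 tcp [ 610.9 -153.4  200.6] fing [-0.002  0.002 -1.   ] jaw deg -7.04 F [-0.1 -0.6 -2.4] w 26.9 q7 -0.26
delta cm [  0.25  -0.   -12.26] turn 0
```

View pics/w11.png

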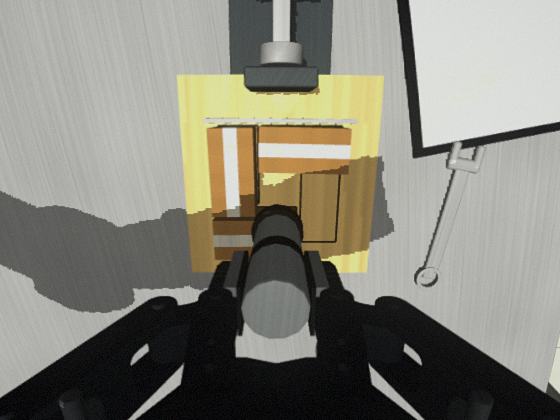

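```bash
python3 -m crank '[{"dx":0.25,"dy":0,"dz":-3,"turn":0,"fingers":1},{"dx":0,"dy":0,"dz":-3,"turn":0,"fingers":1},{"dx":0,"dy":0,"dz":-2.5,"turn":0,"fingers":1},{"dx":0,"dy":0,"dz":-2,"turn":0,"fingers":1},{"dx":0,"dy":0,"dz":-1,"turn":0,"fingers":1},{"dx":0,"dy":0,"dz":-0.3,"turn":0,"fingers":1},{"dx":0,"dy":0,"dz":0,"turn":0,"fingers":1},{"dx":0,"dy":0,"dz":0,"turn":0,"fingers":1},{"dx":0,"dy":0,"dz":0,"turn":0,"fingers":1}]' ; python3 -c "
from st import *
go(.6134,-.1534,None,.078)"
```

```text
time_s: 24.08
eef_pos: [0.615, -0.1548, 0.0849]
eef_rot: [0.097, 1.566, -0.098]
force: [0.4, -0.0, -1.5]
width: 0.0267
t 24.08 tcp [ 615.  -154.8   84.9] fing [ 0.002 -0.    -1.   ] jaw deg -7.12 F [ 0.4 -0.  -1.5] w 26.7 q7 -0.34
delta cm [-0.16  0.14 -0.69] turn 0
```

```bash
python3 -m crank '[{"dx":-0.16,"dy":0.14,"dz":-0.3,"turn":0,"fingers":1},{"dx":0,"dy":0,"dz":-0.2,"turn":0,"fingers":1},{"dx":0,"dy":0,"dz":-0.1,"turn":0,"fingers":1},{"dx":0,"dy":0,"dz":0,"turn":0,"fingers":1},{"dx":0,"dy":0,"dz":0,"turn":0,"fingers":1}]' ; python3 -c "
from st import *
go(.6134,-.1534,None,.078)"
```

```text
time_s: 24.5
eef_pos: [0.6127, -0.1537, 0.078]
eef_rot: [0.098, 1.568, -0.098]
force: [-0.4, 0.0, 4.9]
width: 0.0272
t 24.5 tcp [ 612.7 -153.7   78. ] fing [ 0.001 -0.    -1.   ] jaw deg -7.14 F [-0.4  0.   4.9] w 27.2 q7 -0.35
delta cm [0.07 0.03 0.  ] turn 0
```

```bash
python3 -m crank '[{"dx":0,"dy":0,"dz":0,"turn":0,"fingers":-0.5},{"dx":0,"dy":0,"dz":0,"turn":0,"fingers":-0.5},{"dx":0,"dy":0,"dz":0,"turn":0,"fingers":-0.5},{"dx":0,"dy":0,"dz":0,"turn":0,"fingers":-0.5},{"dx":0,"dy":0,"dz":0,"turn":0,"fingers":-0.5},{"dx":0,"dy":0,"dz":0,"turn":0,"fingers":-0.5},{"dx":0,"dy":0,"dz":2,"turn":0,"fingers":-0.5},{"dx":0,"dy":0,"dz":4,"turn":0,"fingers":-0.5},{"dx":0,"dy":0,"dz":4,"turn":0,"fingers":-0.5},{"dx":0,"dy":0,"dz":4,"turn":0,"fingers":-1},{"dx":0,"dy":1,"dz":0,"turn":0,"fingers":-1},{"dx":0,"dy":3.5,"dz":0,"turn":0,"fingers":-1},{"dx":0,"dy":3.5,"dz":0,"turn":0,"fingers":-1},{"dx":0,"dy":0,"dz":0,"turn":0,"fingers":-1},{"dx":0,"dy":0,"dz":0,"turn":0,"fingers":-1}]'
python3 - <<'E'
from cart import *
st()
c=cap('wrist','w12.png');P=cloud(c);t=P.reshape(-1,3);w=t[(abs(t[:,2]-.115)<.01)&(np.hypot(t[:,0]-W[0],t[:,1]-W[1])<.05)]
print(len(w),cv2.minEnclosingCircle((w[:,:2]*1000).astype(np.float32)) if len(w) else 0, W)
w=t[(abs(t[:,2]-.122)<.008)&(np.hypot(t[:,0]-.648,t[:,1]-.134)<.03)];print('cap',len(w),cv2.minEnclosingCircle((w[:,:2]*1000).astype(np.float32))if len(w) else 0)
w=t[(abs(t[:,2]-.092)<.006)&(np.hypot(t[:,0]-.6925,t[:,1]-.071)<.03)];print('pad',len(w),cv2.minEnclosingCircle((w[:,:2]*1000).astype(np.float32))if len(w) else 0)
E
```

```text
time_s: 25.75
eef_pos: [0.6124, -0.0705, 0.2178]
eef_rot: [0.095, 1.568, -0.093]
force: [-0.7, 0.6, -0.8]
width: 0.0854
t 25.75 tcp [612.4 -70.5 217.8] fing [ 0.001  0.001 -1.   ] jaw deg -6.84 F [-0.7  0.6 -0.8] w 85.4 q7 -0.38
757 ((612.2474975585938, -153.3813018798828), 13.978734016418457) [ 0.6134 -0.1534]
cap 0 0
pad 805 ((693.8272705078125, 72.05943298339844), 12.894761085510254)
```

View pics/w12.png

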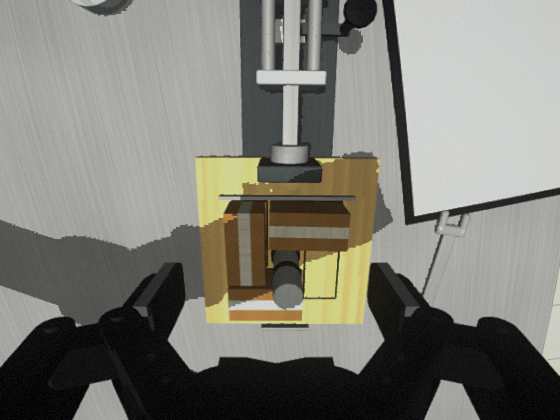

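```bash
python3 -m crank '[{"dx":0.8,"dy":3.8,"dz":0,"turn":0,"fingers":1},{"dx":0.8,"dy":3.8,"dz":0,"turn":0,"fingers":1},{"dx":0.8,"dy":3.8,"dz":0,"turn":0,"fingers":1},{"dx":0,"dy":0,"dz":0,"turn":0,"fingers":1},{"dx":0,"dy":0,"dz":0,"turn":0,"fingers":1},{"dx":0,"dy":0,"dz":0,"turn":0,"fingers":1},{"dx":0,"dy":0,"dz":0,"turn":0,"fingers":1},{"dx":0,"dy":0,"dz":0,"turn":0,"fingers":1},{"dx":0,"dy":0,"dz":0,"turn":0,"fingers":1},{"dx":0,"dy":0,"dz":0,"turn":0,"fingers":1}]'
python3 - <<'E'
from cart import *
st()
c=cap('wrist','w13.png');P=cloud(c);t=P.reshape(-1,3)
w=t[(abs(t[:,2]-.123)<.008)&(np.hypot(t[:,0]-.648,t[:,1]-.134)<.03)];print('cap',len(w),cv2.minEnclosingCircle((w[:,:2]*1000).astype(np.float32))if len(w) else 0)
w=t[(abs(t[:,2]-.092)<.006)&(np.hypot(t[:,0]-.6925,t[:,1]-.071)<.03)];print('pad',len(w),cv2.minEnclosingCircle((w[:,:2]*1000).astype(np.float32))if len(w) else 0)
c=cap('top','p13.png');P=cloud(c)
im=cv2.cvtColor(c['frame'][140:250,180:380],cv2.COLOR_RGB2BGR);cv2.imwrite('pics/z13.png',cv2.resize(im,None,fx=4,fy=4,interpolation=cv2.INTER_CUBIC))
E
```

```text
time_s: 26.63
eef_pos: [0.6364, 0.039, 0.2173]
eef_rot: [0.099, 1.568, -0.099]
force: [-0.2, 0.7, -1.2]
width: 0.0
t 26.63 tcp [636.4  39.  217.3] fing [ 0. -0. -1.] jaw deg -7.23 F [-0.2  0.7 -1.2] w 0.0 q7 -0.56
cap 644 ((649.928466796875, 135.30645751953125), 9.869400024414062)
pad 733 ((694.4384765625, 73.556884765625), 12.94207763671875)
```

View pics/w13.png

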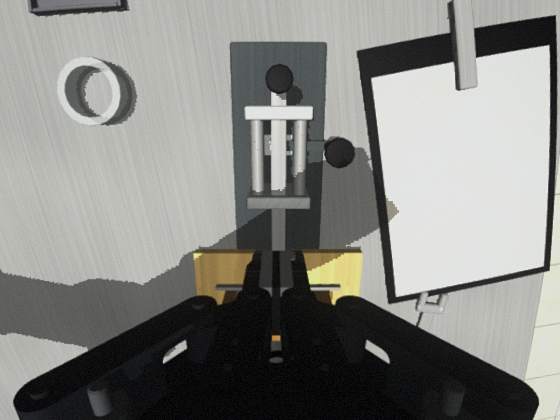

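View pics/z13.png

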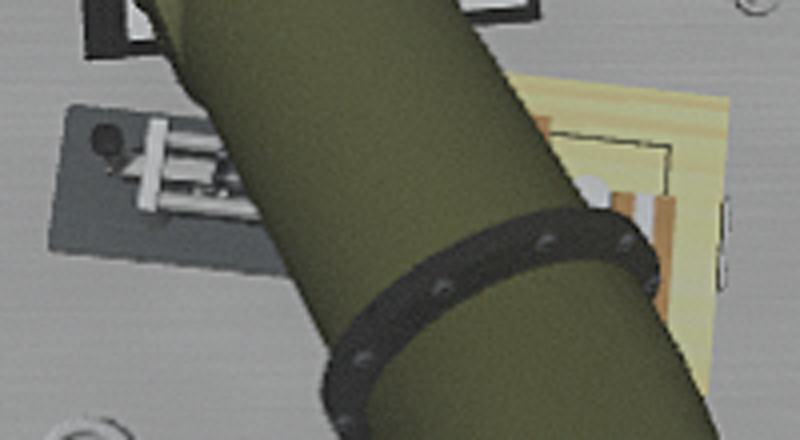

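```bash
python3 -m crank '[{"dx":0.43,"dy":3.05,"dz":0,"turn":0,"fingers":1},{"dx":0.42,"dy":3.05,"dz":0,"turn":0,"fingers":1},{"dx":0,"dy":0,"dz":-4,"turn":0,"fingers":1},{"dx":0,"dy":0,"dz":-4,"turn":0,"fingers":1},{"dx":0,"dy":0,"dz":-2.5,"turn":0,"fingers":1},{"dx":0,"dy":0,"dz":-1.5,"turn":0,"fingers":1},{"dx":0,"dy":0,"dz":-0.9,"turn":0,"fingers":1},{"dx":0,"dy":0,"dz":0,"turn":0,"fingers":1},{"dx":0,"dy":0,"dz":0,"turn":0,"fingers":1}]'
python3 - <<'E'
from cart import *
go(.645,.1,-7.15,.088)
E
```

```text
time_s: 27.48
eef_pos: [0.6452, 0.1014, 0.0888]
eef_rot: [0.098, 1.568, -0.098]
force: [0.4, 0.1, 0.5]
width: 0.0001
t 27.48 tcp [645.2 101.4  88.8] fing [ 0.  0. -1.] jaw deg -7.14 F [0.4 0.1 0.5] w 0.1 q7 -0.73
delta cm [-0.02 -0.14 -0.08] turn -0.01
```

```bash
python3 -m crank '[{"dx":0.12,"dy":0.99,"dz":0,"turn":0,"fingers":1},{"dx":0.06,"dy":0.5,"dz":0,"turn":0,"fingers":1},{"dx":0.06,"dy":0.5,"dz":0,"turn":0,"fingers":1},{"dx":0.06,"dy":0.5,"dz":0,"turn":0,"fingers":1},{"dx":0.06,"dy":0.5,"dz":0,"turn":0,"fingers":1},{"dx":0,"dy":0,"dz":0,"turn":0,"fingers":1}]'
python3 - <<'E'
from cart import *
go(.645,.1,-7.15,.088)
c=cap('side');cv2.imwrite('pics/s14.png',cv2.resize(cv2.cvtColor(c['frame'][150:290,150:330],cv2.COLOR_RGB2BGR),None,fx=4,fy=4,interpolation=cv2.INTER_CUBIC))
E
```

```text
time_s: 27.98
eef_pos: [0.6493, 0.1312, 0.0891]
eef_rot: [0.097, 1.567, -0.099]
force: [0.7, -5.9, 5.8]
width: 0.0002
t 27.98 tcp [649.3 131.2  89.1] fing [ 0.002 -0.001 -1.   ] jaw deg -7.13 F [ 0.7 -5.9  5.8] w 0.2 q7 -0.77
delta cm [-0.43 -3.12 -0.11] turn -0.02
```

View pics/s14.png

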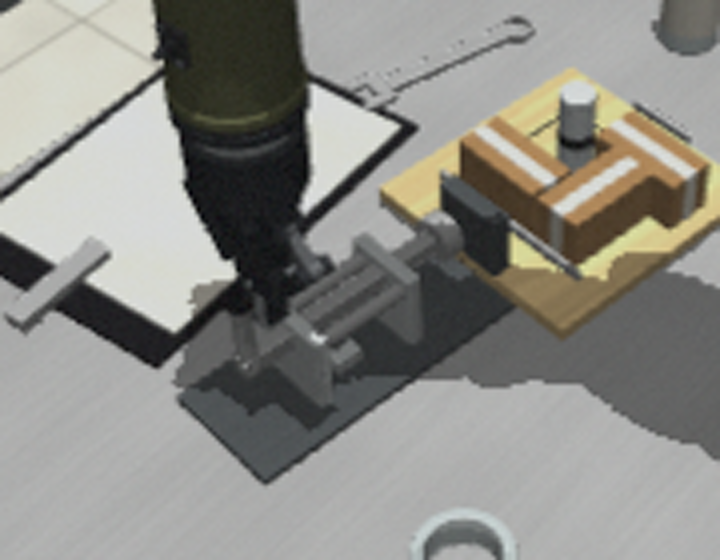

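```bash
python3 -m crank '[{"dx":0.06,"dy":0.5,"dz":0,"turn":0,"fingers":1},{"dx":0.06,"dy":0.5,"dz":0,"turn":0,"fingers":1},{"dx":0.06,"dy":0.5,"dz":0,"turn":0,"fingers":1},{"dx":0.06,"dy":0.5,"dz":0,"turn":0,"fingers":1},{"dx":0,"dy":0,"dz":0,"turn":0,"fingers":1},{"dx":0,"dy":0,"dz":0,"turn":0,"fingers":1}]'; python3 st.py; python3 -m crank '[{"dx":0.04,"dy":0.3,"dz":0,"turn":0,"fingers":1},{"dx":0.0,"dy":0.2,"dz":0,"turn":0,"fingers":1},{"dx":0,"dy":0,"dz":0,"turn":0,"fingers":1},{"dx":0,"dy":0,"dz":0,"turn":0,"fingers":1}]';python3 st.py
```

```text
time_s: 28.53
eef_pos: [0.6513, 0.1457, 0.0881]
eef_rot: [0.095, 1.569, -0.107]
force: [-0.4, -14.0, 4.2]
width: -0.0002
t 28.53 tcp [651.3 145.7  88.1] fing [-0.001 -0.008 -1.   ] jaw deg -7.35 F [ -0.4 -14.    4.2] w -0.2 q7 -0.79
time_s: 28.87
eef_pos: [0.6519, 0.1499, 0.0881]
eef_rot: [0.095, 1.569, -0.108]
force: [0.2, -14.7, 4.5]
width: -0.0001
t 28.87 tcp [651.9 149.9  88.1] fing [-0.001 -0.008 -1.   ] jaw deg -7.39 F [  0.2 -14.7   4.5] w -0.1 q7 -0.8
```

```bash
python3 -m crank '[{"dx":0.03,"dy":0.25,"dz":0,"turn":0,"fingers":1},{"dx":0.03,"dy":0.25,"dz":0,"turn":0,"fingers":1},{"dx":0,"dy":0,"dz":0,"turn":0,"fingers":1},{"dx":0,"dy":0,"dz":0,"turn":0,"fingers":1}]';python3 st.py;  python3 -m crank '[{"dx":0.01,"dy":0.1,"dz":0,"turn":0,"fingers":1},{"dx":0,"dy":0,"dz":0,"turn":0,"fingers":1}]';python3 st.py
```

```text
time_s: 29.2
eef_pos: [0.6524, 0.1542, 0.088]
eef_rot: [0.094, 1.569, -0.109]
force: [-1.2, -16.1, 6.3]
width: -0.0
t 29.2 tcp [652.4 154.2  88. ] fing [-0.001 -0.009 -1.   ] jaw deg -7.41 F [ -1.2 -16.1   6.3] w -0.0 q7 -0.8
time_s: 29.37
eef_pos: [0.6525, 0.155, 0.088]
eef_rot: [0.094, 1.569, -0.109]
force: [-0.1, -15.9, 4.3]
width: -0.0001
t 29.37 tcp [652.5 155.   88. ] fing [-0.001 -0.01  -1.   ] jaw deg -7.42 F [ -0.1 -15.9   4.3] w -0.1 q7 -0.8
```

```bash
python3 -m crank '[{"dx":0.01,"dy":0.15,"dz":0,"turn":0,"fingers":1},{"dx":0,"dy":0,"dz":0,"turn":0,"fingers":1},{"dx":0,"dy":0,"dz":0,"turn":0,"fingers":1}]';python3 st.py;  python3 -m crank '[{"dx":0,"dy":-0.2,"dz":0,"turn":0,"fingers":1},{"dx":0,"dy":-0.2,"dz":0,"turn":0,"fingers":1},{"dx":0,"dy":-0.1,"dz":0,"turn":0,"fingers":1},{"dx":0,"dy":0,"dz":0,"turn":0,"fingers":1}]';python3 st.py
```

```text
time_s: 29.62
eef_pos: [0.6527, 0.1566, 0.088]
eef_rot: [0.094, 1.569, -0.109]
force: [-0.3, -15.4, 5.1]
width: -0.0001
t 29.62 tcp [652.7 156.6  88. ] fing [-0.001 -0.009 -1.   ] jaw deg -7.42 F [ -0.3 -15.4   5.1] w -0.1 q7 -0.81
time_s: 29.95
eef_pos: [0.6525, 0.1546, 0.088]
eef_rot: [0.096, 1.569, -0.104]
force: [1.4, -8.6, 1.1]
width: -0.0
t 29.95 tcp [652.5 154.6  88. ] fing [-0.    -0.005 -1.   ] jaw deg -7.31 F [ 1.4 -8.6  1.1] w -0.0 q7 -0.8
```

```bash
python3 -m crank '[{"dx":0,"dy":-0.2,"dz":0,"turn":0,"fingers":1},{"dx":0,"dy":-0.2,"dz":0,"turn":0,"fingers":1},{"dx":0,"dy":0,"dz":0,"turn":0,"fingers":1}]';python3 st.py;  python3 -m crank '[{"dx":0,"dy":-0.5,"dz":0,"turn":0,"fingers":1},{"dx":0,"dy":-0.5,"dz":0,"turn":0,"fingers":1},{"dx":0,"dy":0,"dz":0,"turn":0,"fingers":1}]';python3 - <<'E'
from cart import *
st()
c=cap('wrist','w15.png');P=cloud(c);t=P.reshape(-1,3)
c=cap('side');cv2.imwrite('pics/s15.png',cv2.resize(cv2.cvtColor(c['frame'][150:290,150:330],cv2.COLOR_RGB2BGR),None,fx=4,fy=4,interpolation=cv2.INTER_CUBIC))
E
```

```text
time_s: 30.2
eef_pos: [0.6521, 0.1545, 0.0883]
eef_rot: [0.098, 1.569, -0.098]
force: [0.6, -4.2, 0.2]
width: -0.0
t 30.2 tcp [652.1 154.5  88.3] fing [-0. -0. -1.] jaw deg -7.14 F [ 0.6 -4.2  0.2] w -0.0 q7 -0.79
time_s: 30.45
eef_pos: [0.6521, 0.1439, 0.0882]
eef_rot: [0.098, 1.569, -0.098]
force: [-0.8, -0.7, -0.5]
width: -0.0002
t 30.45 tcp [652.1 143.9  88.2] fing [-0. -0. -1.] jaw deg -7.16 F [-0.8 -0.7 -0.5] w -0.2 q7 -0.78
```

View pics/s15.png

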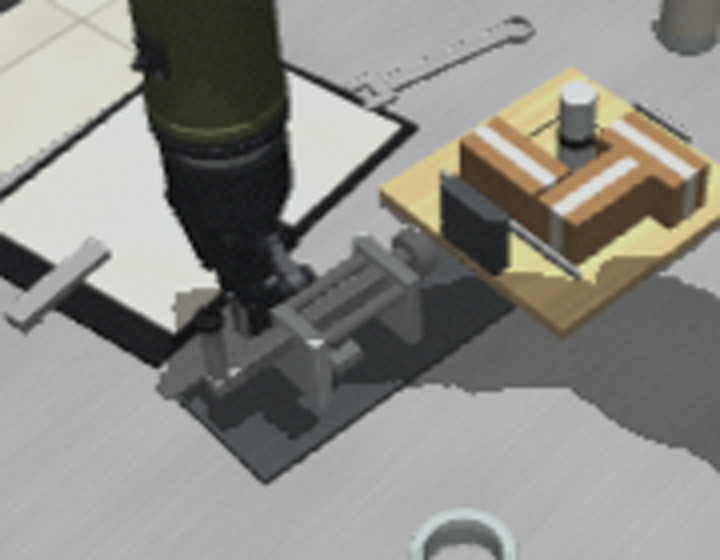

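```bash
python3 -m crank '[{"dx":0,"dy":0,"dz":2,"turn":0,"fingers":1},{"dx":0,"dy":0,"dz":3,"turn":0,"fingers":1},{"dx":1.4,"dy":-2.4,"dz":0,"turn":0,"fingers":1},{"dx":1.4,"dy":-2.4,"dz":0,"turn":0,"fingers":1},{"dx":1.4,"dy":-2.4,"dz":0,"turn":0,"fingers":1},{"dx":0,"dy":0,"dz":-2.5,"turn":0,"fingers":1},{"dx":0,"dy":0,"dz":0,"turn":0,"fingers":1},{"dx":0,"dy":0,"dz":0,"turn":0,"fingers":1}]';python3 - <<'E'
from cart import *
go(.6938,.0724,-7.15,.094)
c=cap('top');P=cloud(c)
cv2.imwrite('pics/z16.png',cv2.resize(cv2.cvtColor(c['frame'][140:250,180:380],cv2.COLOR_RGB2BGR),None,fx=4,fy=4,interpolation=cv2.INTER_CUBIC))
t=P.reshape(-1,3)
w=t[(abs(t[:,2]-.123)<.008)&(np.hypot(t[:,0]-.654,t[:,1]-.174)<.03)];print('cap',len(w),cv2.minEnclosingCircle((w[:,:2]*1000).astype(np.float32))if len(w) else 0)
c=cap('side');cv2.imwrite('pics/s16.png',cv2.resize(cv2.cvtColor(c['frame'][150:290,150:330],cv2.COLOR_RGB2BGR),None,fx=4,fy=4,interpolation=cv2.INTER_CUBIC))
E
```

```text
time_s: 31.22
eef_pos: [0.693, 0.073, 0.1122]
eef_rot: [0.098, 1.572, -0.097]
force: [0.2, 1.0, 0.9]
width: -0.0004
t 31.22 tcp [693.   73.  112.2] fing [-0.003  0.001 -1.   ] jaw deg -7.11 F [0.2 1.  0.9] w -0.4 q7 -0.64
delta cm [ 0.08 -0.06 -1.82] turn -0.04
cap 54 ((654.4854125976562, 173.8202362060547), 10.115409851074219)
```

View pics/s16.png

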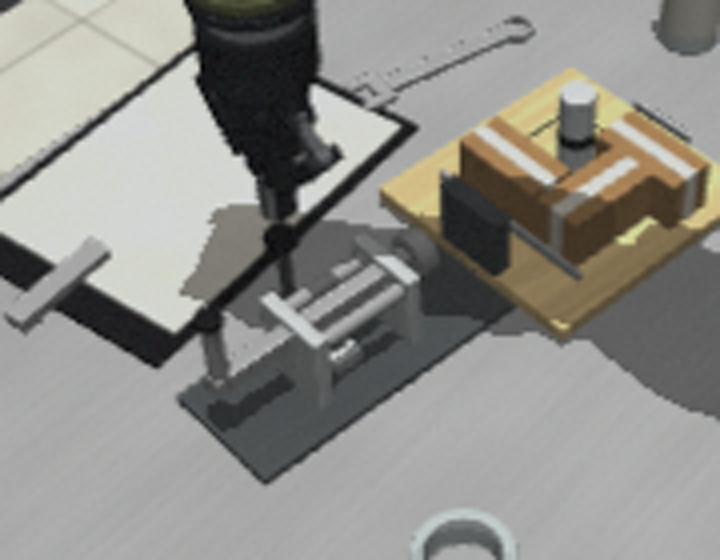

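View pics/z16.png

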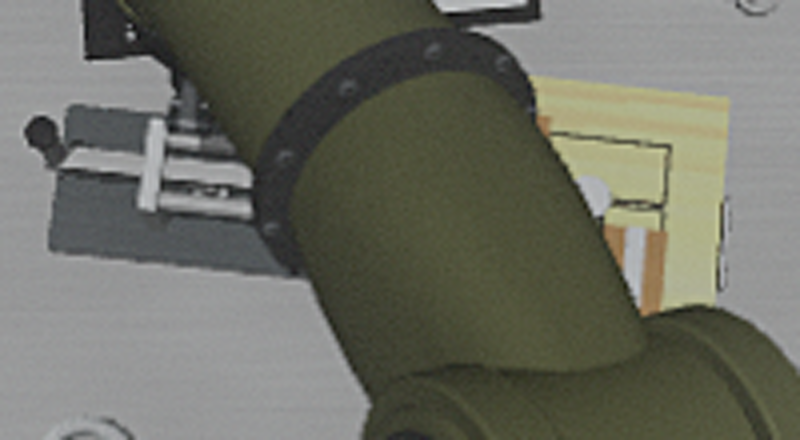

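The ram is cocked. But in the top zoom the slot 2 carton's far end now appears lower, at row 228 instead of 195. I'll check that before tripping the sear.

```bash
python3 - <<'E'
from cart import *
for n in ('side','top'):
    c=cap(n); P=cloud(c); f=c['frame']; hsv=cv2.cvtColor(f,cv2.COLOR_RGB2HSV)
    t=P.reshape(-1,3); m=(abs(t[:,2]-.065)<.006)&(np.hypot(t[:,0]-W[0],t[:,1]-W[1])<.14)
    q=t[m][:,:2]-W; s=np.c_[q@ux,q@uy]*1000
    im=np.zeros((240,240),np.uint8); k=(s+120).astype(int); ok=((k>=0)&(k<240)).all(1); im[k[ok,1],k[ok,0]]=255
    cv2.imwrite(f'pics/plan_{n}.png',cv2.resize(im,None,fx=2,fy=2))
E
cd pics; python3 -c "
import cv2,numpy as np
cv2.imwrite('plan.png',np.hstack([cv2.imread('plan_side.png'),cv2.imread('plan_top.png')])[:,:800])"
```

```text
(no output)
```

View pics/plan.png

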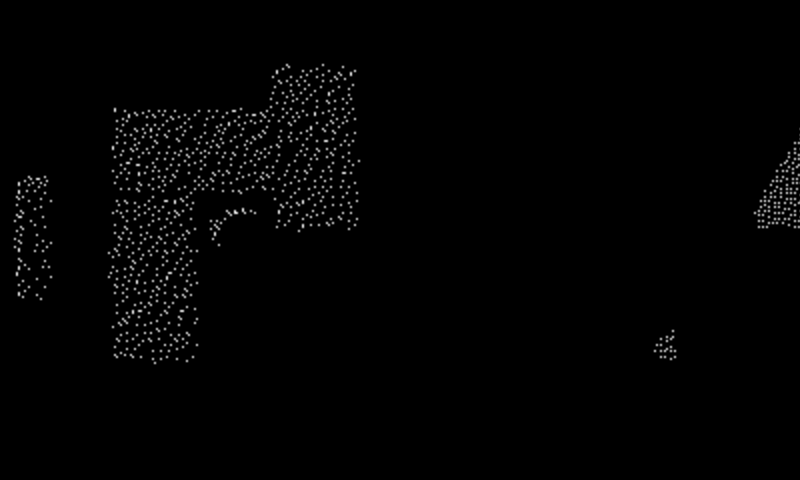

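The side view, put into slab axes, shows the slot 2 carton knocked about 20 mm towards slab −y. Slots 1 and 4 are fine. I'll restore it before firing by pushing its end back, after a closer look.

```bash
python3 -m crank '[{"dx":0,"dy":0,"dz":3,"turn":0,"fingers":1},{"dx":0,"dy":0,"dz":4,"turn":0,"fingers":1},{"dx":0,"dy":0,"dz":3,"turn":0,"fingers":1},{"dx":-1.64,"dy":-1.92,"dz":0,"turn":6.92,"fingers":1},{"dx":-1.64,"dy":-1.92,"dz":0,"turn":6.92,"fingers":1},{"dx":-1.64,"dy":-1.92,"dz":0,"turn":6.92,"fingers":1},{"dx":-1.64,"dy":-1.92,"dz":0,"turn":6.92,"fingers":1},{"dx":-1.64,"dy":-1.92,"dz":0,"turn":6.92,"fingers":1},{"dx":-1.64,"dy":-1.92,"dz":0,"turn":6.92,"fingers":1},{"dx":-1.64,"dy":-1.92,"dz":0,"turn":6.92,"fingers":1},{"dx":-1.64,"dy":-1.92,"dz":0,"turn":6.92,"fingers":1},{"dx":-1.64,"dy":-1.92,"dz":0,"turn":6.92,"fingers":1},{"dx":-1.64,"dy":-1.92,"dz":0,"turn":6.92,"fingers":1},{"dx":-1.64,"dy":-1.92,"dz":0,"turn":6.92,"fingers":1},{"dx":-1.64,"dy":-1.92,"dz":0,"turn":6.92,"fingers":1},{"dx":-1.64,"dy":-1.92,"dz":0,"turn":6.92,"fingers":1},{"dx":0,"dy":0,"dz":0,"turn":0,"fingers":1},{"dx":0,"dy":0,"dz":0,"turn":0,"fingers":1}]'
cat > plan.py <<'E'
from cart import *
def plan(n,name,z=.065,tol=.006,rad=.14):
    c=cap(n,name+'_raw.png'); P=cloud(c)
    t=P.reshape(-1,3); m=(abs(t[:,2]-z)<tol)&(np.hypot(t[:,0]-W[0],t[:,1]-W[1])<rad)
    q=t[m][:,:2]-W; s=np.c_[q@ux,q@uy]*1000
    im=np.zeros((240,240),np.uint8); k=(s+120).astype(int); ok=((k>=0)&(k<240)).all(1); im[k[ok,1],k[ok,0]]=255
    cv2.imwrite('pics/'+name+'.png',cv2.resize(im,None,fx=2.5,fy=2.5,interpolation=cv2.INTER_NEAREST))
    l=t[(abs(t[:,2]-.115)<.008)&(np.hypot(t[:,0]-W[0],t[:,1]-W[1])<.08)][:,:2]-W
    if len(l): r=cv2.minEnclosingCircle(np.c_[l@ux,l@uy].astype(np.float32)*1000); print('logger slab mm',r,len(l))
    return s
E
python3 - <<'E'
from plan import *
st(); s=plan('top','pt17'); s2=plan('wrist','pw17')
E
```

```text
time_s: 32.92
eef_pos: [0.4804, -0.178, 0.2138]
eef_rot: [-1.115, 1.267, 1.113]
force: [0.4, -0.4, 0.3]
width: -0.0
t 32.92 tcp [ 480.4 -178.   213.8] fing [ 0.    -0.001 -1.   ] jaw deg 82.65 F [ 0.4 -0.4  0.3] w -0.0 q7 1.13
logger slab mm ((0.048207759857177734, -2.4004416465759277), 14.032794952392578) 105
```

View pics/pt17.png

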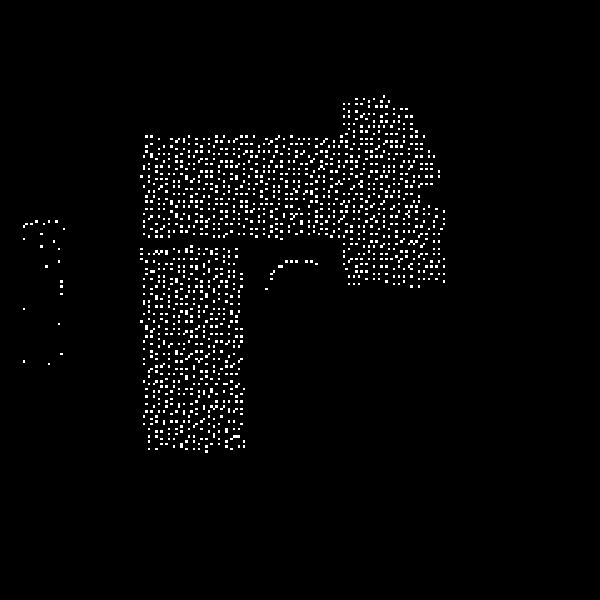

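View pics/pt17_raw.png

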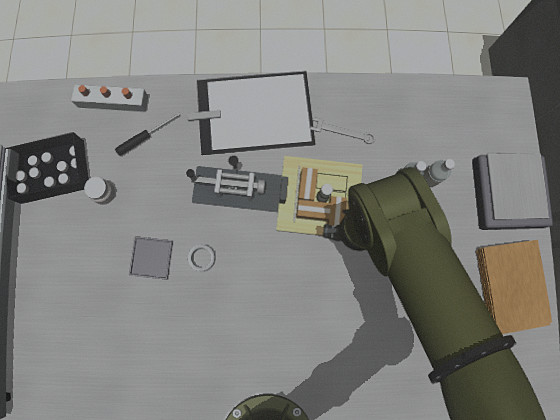

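View pics/pw17_raw.png

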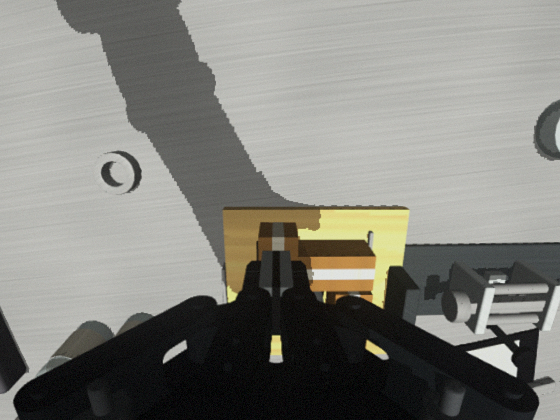

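```bash
python3 -m crank '[{"dx":0,"dy":0,"dz":-4,"turn":0,"fingers":1},{"dx":0,"dy":0,"dz":-4,"turn":0,"fingers":1},{"dx":0,"dy":0,"dz":-4,"turn":0,"fingers":1},{"dx":0,"dy":0,"dz":-3.5,"turn":0,"fingers":1},{"dx":0,"dy":0,"dz":-2,"turn":0.2,"fingers":1},{"dx":1.5,"dy":-0.19,"dz":0,"turn":0,"fingers":1},{"dx":1.0,"dy":-0.13,"dz":0,"turn":0,"fingers":1},{"dx":0,"dy":0,"dz":0,"turn":0,"fingers":1},{"dx":0,"dy":0,"dz":0,"turn":0,"fingers":1}]'
cat > sl.py <<'E'
from cart import *
o,a=st(); p=o['eef_pos'][:2]-W; print('slab mm',round(p@ux*1000,1),round(p@uy*1000,1))
E
python3 sl.py
```

```text
time_s: 33.77
eef_pos: [0.507, -0.1785, 0.0386]
eef_rot: [-1.12, 1.263, 1.12]
force: [0.5, 0.4, -0.8]
width: 0.0003
t 33.77 tcp [ 507.  -178.5   38.6] fing [ 0.001  0.    -1.   ] jaw deg 83.1 F [ 0.5  0.4 -0.8] w 0.3 q7 0.91
slab mm 38.2 -102.4
```

```bash
python3 -m crank '[{"dx":0.3,"dy":-0.04,"dz":0,"turn":0,"fingers":1},{"dx":0.3,"dy":-0.04,"dz":0,"turn":0,"fingers":1},{"dx":0.3,"dy":-0.04,"dz":0,"turn":0,"fingers":1},{"dx":0.3,"dy":-0.04,"dz":0,"turn":0,"fingers":1},{"dx":0.3,"dy":-0.04,"dz":0,"turn":0,"fingers":1},{"dx":0.3,"dy":-0.04,"dz":0,"turn":0,"fingers":1},{"dx":0.3,"dy":-0.04,"dz":0,"turn":0,"fingers":1},{"dx":0.3,"dy":-0.04,"dz":0,"turn":0,"fingers":1},{"dx":0,"dy":0,"dz":0,"turn":0,"fingers":1},{"dx":0,"dy":0,"dz":0,"turn":0,"fingers":1}]'; python3 sl.py
python3 - <<'E'
from plan import *
plan('side','ps18'); plan('top','pt18')
E
```

```text
time_s: 34.6
eef_pos: [0.5305, -0.1833, 0.0382]
eef_rot: [-1.119, 1.263, 1.119]
force: [-0.3, -0.9, -0.4]
width: -0.0001
t 34.6 tcp [ 530.5 -183.3   38.2] fing [ 0.001  0.    -1.   ] jaw deg 83.02 F [-0.3 -0.9 -0.4] w -0.1 q7 0.93
slab mm 40.0 -78.5
logger slab mm ((-7.352832794189453, -31.29170036315918), 44.96685791015625) 58
logger slab mm ((-1.8522701263427734, -30.596961975097656), 42.216609954833984) 100
```

View pics/ps18.png

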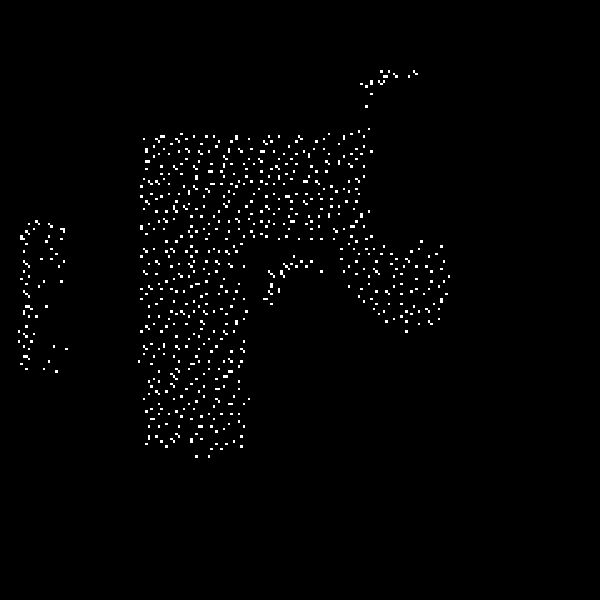

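```bash
python3 -m crank '[{"dx":0.2,"dy":-0.02,"dz":0,"turn":0,"fingers":1},{"dx":0.2,"dy":-0.02,"dz":0,"turn":0,"fingers":1},{"dx":0,"dy":0,"dz":0,"turn":0,"fingers":1},{"dx":-1,"dy":0.13,"dz":0,"turn":0,"fingers":1},{"dx":-2,"dy":0.25,"dz":1,"turn":0,"fingers":1},{"dx":-2,"dy":0.25,"dz":4,"turn":0,"fingers":1},{"dx":-4,"dy":0.25,"dz":1,"turn":0,"fingers":1},{"dx":-4,"dy":0,"dz":1,"turn":0,"fingers":1},{"dx":-4,"dy":0,"dz":1,"turn":0,"fingers":1},{"dx":0,"dy":0,"dz":0,"turn":0,"fingers":1}]'; python3 sl.py
python3 - <<'E'
from plan import *
plan('side','ps19'); plan('top','pt19')
E
```

```text
time_s: 35.53
eef_pos: [0.3571, -0.1761, 0.1155]
eef_rot: [-1.117, 1.274, 1.121]
force: [-1.8, 0.0, -0.7]
width: 0.0001
t 35.53 tcp [ 357.1 -176.1  115.5] fing [-0.008 -0.004 -1.   ] jaw deg 82.91 F [-1.8  0.  -0.7] w 0.1 q7 1.03
slab mm 54.5 -251.5
logger slab mm ((-0.8824698328971863, -3.809680700302124), 15.698906898498535) 63
logger slab mm ((-0.5063490867614746, -2.466017961502075), 13.914324760437012) 104
```

View pics/ps19.png

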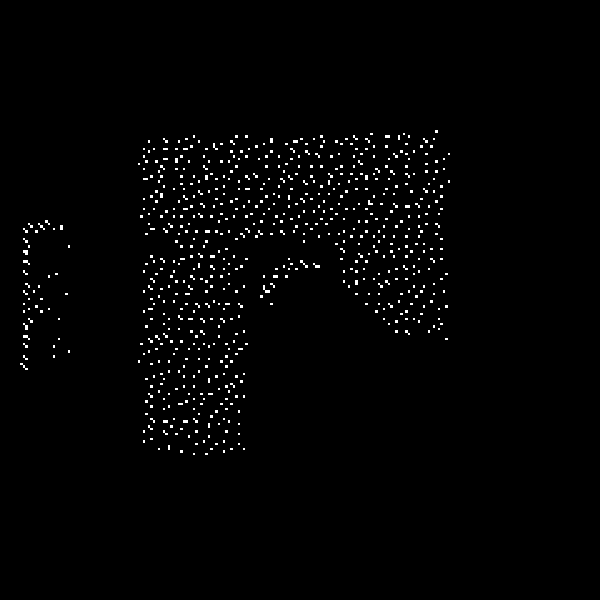

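View pics/pt19.png

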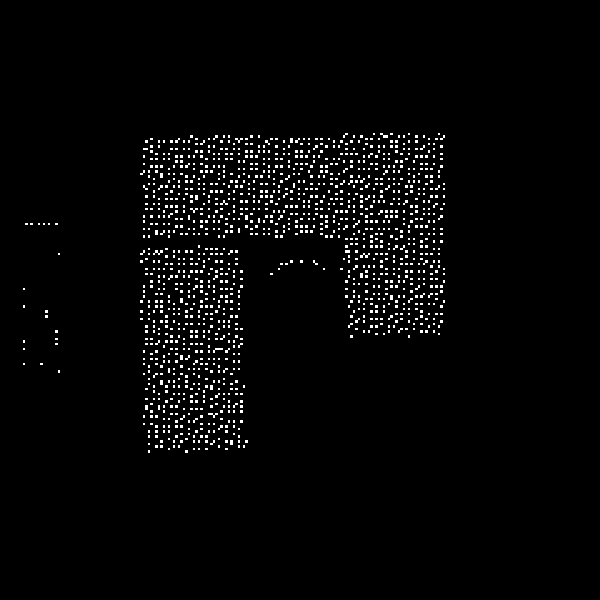

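View pics/ps19_raw.png

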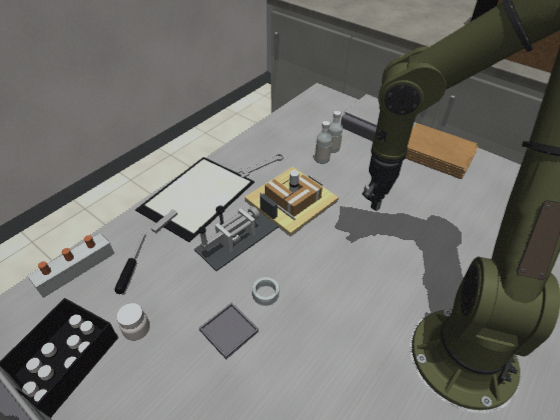

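```bash
python3 -m crank '[{"dx":0,"dy":0,"dz":3,"turn":0,"fingers":1},{"dx":0,"dy":0,"dz":4,"turn":0,"fingers":1},{"dx":0,"dy":0,"dz":2.5,"turn":0,"fingers":1},{"dx":3.06,"dy":2.26,"dz":0,"turn":0,"fingers":1},{"dx":3.06,"dy":2.26,"dz":0,"turn":0,"fingers":1},{"dx":3.06,"dy":2.26,"dz":0,"turn":0,"fingers":1},{"dx":3.06,"dy":2.26,"dz":0,"turn":0,"fingers":1},{"dx":3.06,"dy":2.26,"dz":0,"turn":0,"fingers":1},{"dx":3.06,"dy":2.26,"dz":0,"turn":0,"fingers":1},{"dx":3.06,"dy":2.26,"dz":0,"turn":0,"fingers":1},{"dx":3.06,"dy":2.26,"dz":0,"turn":0,"fingers":1},{"dx":3.06,"dy":2.26,"dz":0,"turn":0,"fingers":1},{"dx":3.06,"dy":2.26,"dz":0,"turn":0,"fingers":1},{"dx":3.06,"dy":2.26,"dz":0,"turn":0,"fingers":1},{"dx":0,"dy":0,"dz":0,"turn":0,"fingers":1},{"dx":0,"dy":0,"dz":0,"turn":0,"fingers":1},{"dx":0,"dy":0,"dz":0,"turn":0,"fingers":1}]'; python3 -c "
from st import *
go(.6938,.0724,None,.094)"
```

```text
time_s: 37.05
eef_pos: [0.7022, 0.0747, 0.2095]
eef_rot: [-1.119, 1.264, 1.121]
force: [-0.1, -0.8, -0.0]
width: 0.0001
t 37.05 tcp [702.2  74.7 209.5] fing [-0.001  0.    -1.   ] jaw deg 83.09 F [-0.1 -0.8 -0. ] w 0.1 q7 0.82
delta cm [ -0.84  -0.23 -11.55] turn 0
```

Down to about 98 mm, then a last check from both cameras.

```bash
python3 -m crank '[{"dx":-0.84,"dy":-0.23,"dz":-3,"turn":0,"fingers":1},{"dx":0,"dy":0,"dz":-4,"turn":0,"fingers":1},{"dx":0,"dy":0,"dz":-3.5,"turn":0,"fingers":1},{"dx":0,"dy":0,"dz":-0.5,"turn":0,"fingers":1},{"dx":0,"dy":0,"dz":0,"turn":0,"fingers":1},{"dx":0,"dy":0,"dz":0,"turn":0,"fingers":1}]'
python3 - <<'E'
from plan import *
go(.6938,.0724,None,.094)
plan('side','ps20')
E
```

```text
time_s: 37.55
eef_pos: [0.6942, 0.071, 0.1023]
eef_rot: [-1.118, 1.263, 1.118]
force: [0.4, 0.5, 0.1]
width: -0.0004
t 37.55 tcp [694.2  71.  102.3] fing [ 0.001  0.001 -1.   ] jaw deg 82.97 F [0.4 0.5 0.1] w -0.4 q7 0.73
delta cm [-0.04  0.14 -0.83] turn 0
logger slab mm ((-0.21536263823509216, -1.8687094449996948), 14.72768497467041) 58
```

View pics/ps20.png

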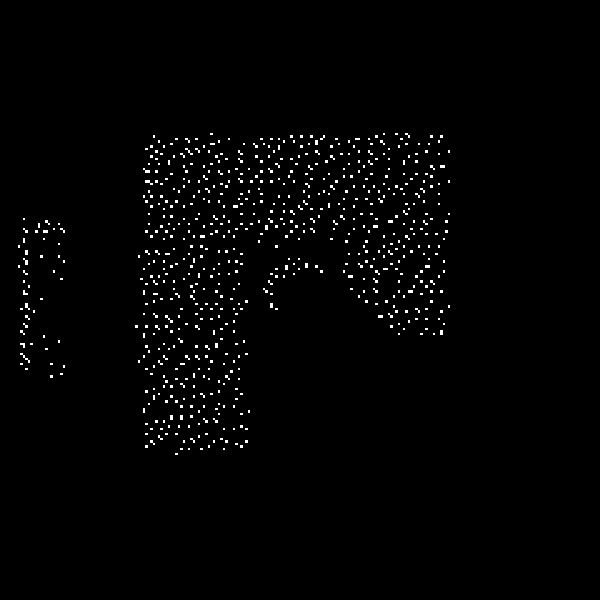

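View pics/ps20_raw.png

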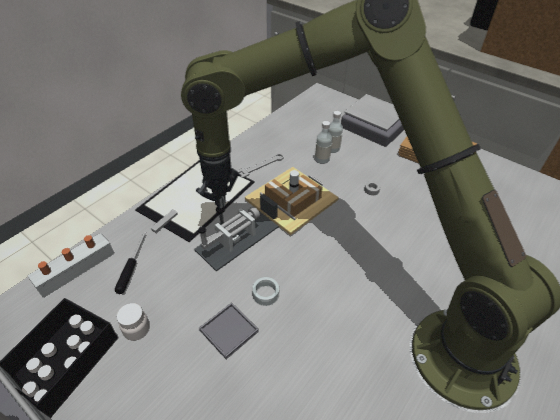

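```bash
python3 -m crank '[{"dx":0,"dy":0.1,"dz":-0.8,"turn":0,"fingers":1},{"dx":0,"dy":0,"dz":-0.4,"turn":0,"fingers":1},{"dx":0,"dy":0,"dz":-0.4,"turn":0,"fingers":1},{"dx":0,"dy":0,"dz":-0.4,"turn":0,"fingers":1},{"dx":0,"dy":0,"dz":0,"turn":0,"fingers":1},{"dx":0,"dy":0,"dz":0,"turn":0,"fingers":1}]'
python3 - <<'E'
from plan import *
st()
plan('side','ps21')
E
```

```text
time_s: 38.1
eef_pos: [0.6948, 0.0731, 0.0822]
eef_rot: [-1.12, 1.261, 1.117]
force: [1.1, 2.1, 4.7]
width: 0.0002
t 38.1 tcp [694.8  73.1  82.2] fing [ 0.003  0.001 -1.   ] jaw deg 83.03 F [1.1 2.1 4.7] w 0.2 q7 0.71
logger slab mm ((10.401956558227539, -2.2566559314727783), 15.701499938964844) 58
```

View pics/ps21_raw.png

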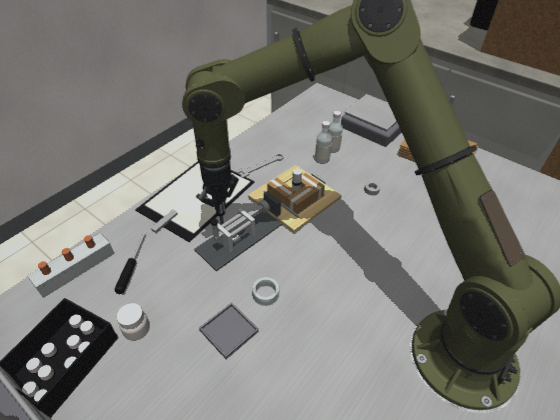

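```bash
python3 -m crank '[{"dx":0,"dy":0,"dz":3,"turn":0,"fingers":1},{"dx":0,"dy":0,"dz":4,"turn":0,"fingers":1},{"dx":0,"dy":0,"dz":4,"turn":0,"fingers":-1},{"dx":0,"dy":0,"dz":2,"turn":0,"fingers":-1},{"dx":-1.17,"dy":-3.39,"dz":0,"turn":0,"fingers":-1},{"dx":-1.17,"dy":-3.39,"dz":0,"turn":0,"fingers":-1},{"dx":-1.17,"dy":-3.39,"dz":0,"turn":0,"fingers":-1},{"dx":-1.17,"dy":-3.39,"dz":0,"turn":0,"fingers":-1},{"dx":-1.17,"dy":-3.39,"dz":0,"turn":0,"fingers":-1},{"dx":-1.17,"dy":-3.39,"dz":0,"turn":0,"fingers":-1},{"dx":-1.17,"dy":-3.39,"dz":0,"turn":0,"fingers":-1},{"dx":0,"dy":0,"dz":0,"turn":0,"fingers":-1},{"dx":0,"dy":0,"dz":0,"turn":0,"fingers":-1},{"dx":0,"dy":0,"dz":0,"turn":0,"fingers":-1}]'
python3 - <<'E'
from plan import *
s=plan('wrist','pw22');go(.612,-.1643,None,.077)
c=cap('wrist');P=cloud(c);t=P.reshape(-1,3);w=t[(abs(t[:,2]-.115)<.006)&(np.hypot(t[:,0]-.612,t[:,1]+.164)<.05)]
print(len(w),cv2.minEnclosingCircle((w[:,:2]*1000).astype(np.float32)))
E
```

```text
time_s: 39.32
eef_pos: [0.6115, -0.1646, 0.2108]
eef_rot: [-1.119, 1.264, 1.119]
force: [-0.1, 1.2, -0.6]
width: 0.0854
logger slab mm ((12.814784049987793, -1.1283597946166992), 13.985968589782715) 945
t 39.37 tcp [ 611.8 -163.6  210.9] fing [ 0.001  0.001 -1.   ] jaw deg 83.12 F [ 0.1 -0.5  0. ] w 85.5 q7 1.11
delta cm [  0.02  -0.07 -13.39] turn 0
929 ((610.6853637695312, -165.95352172851562), 13.900567054748535)
```

View pics/pw22_raw.png

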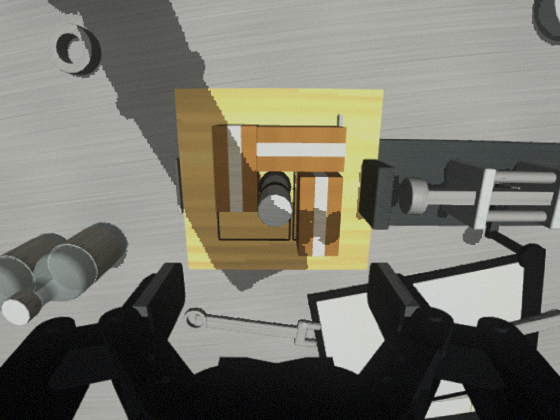

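View pics/pw22.png

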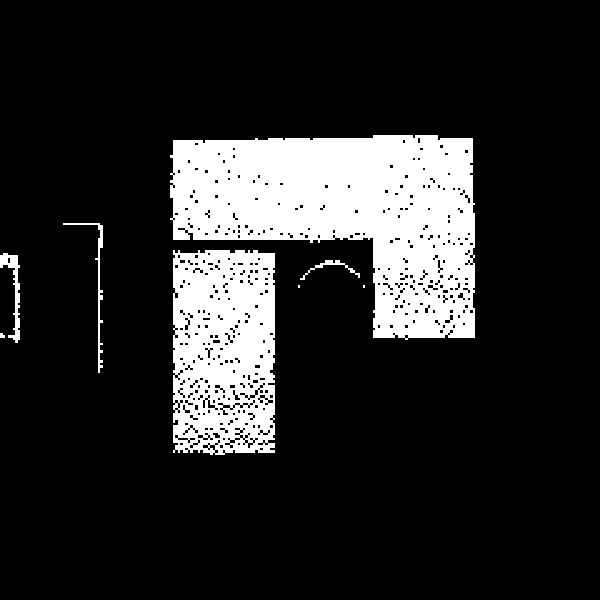

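```bash
python3 -m crank '[{"dx":-0.1,"dy":-0.24,"dz":-3,"turn":0,"fingers":-1},{"dx":0,"dy":0,"dz":-4,"turn":0,"fingers":-1},{"dx":0,"dy":0,"dz":-3,"turn":0,"fingers":-1},{"dx":0,"dy":0,"dz":-2.5,"turn":0,"fingers":-1},{"dx":0,"dy":0,"dz":-0.6,"turn":0,"fingers":-1},{"dx":0,"dy":0,"dz":0,"turn":0,"fingers":-1},{"dx":0,"dy":0,"dz":0,"turn":0,"fingers":-1}]' 30; python3 -c "
from st import *
go(.6107,-.166,None,.079)"
```

```text
time_s: 40.0
eef_pos: [0.6116, -0.1661, 0.0807]
eef_rot: [-1.12, 1.262, 1.12]
force: [-0.1, -0.7, 0.8]
width: 0.0854
t 40.0 tcp [ 611.6 -166.1   80.7] fing [ 0.001  0.001 -1.   ] jaw deg 83.12 F [-0.1 -0.7  0.8] w 85.4 q7 1.0
delta cm [-0.09  0.01 -0.17] turn 0
```

```bash
python3 -m crank '[{"dx":-0.09,"dy":0,"dz":-0.1,"turn":0,"fingers":1},{"dx":0,"dy":0,"dz":0,"turn":0,"fingers":1},{"dx":0,"dy":0,"dz":0,"turn":0,"fingers":1},{"dx":0,"dy":0,"dz":0,"turn":0,"fingers":1},{"dx":0,"dy":0,"dz":0,"turn":0,"fingers":1},{"dx":0,"dy":0,"dz":0,"turn":0,"fingers":1},{"dx":0,"dy":0,"dz":0,"turn":0,"fingers":1},{"dx":0,"dy":0,"dz":0,"turn":0,"fingers":1},{"dx":0,"dy":0,"dz":0,"turn":0,"fingers":1},{"dx":0,"dy":0,"dz":0,"turn":0,"fingers":1}]' 30; python3 st.py; python3 -m crank '[{"dx":0,"dy":0,"dz":1,"turn":0,"fingers":1},{"dx":0,"dy":0,"dz":3,"turn":0,"fingers":1},{"dx":0,"dy":0,"dz":4,"turn":0,"fingers":1},{"dx":0,"dy":0,"dz":4,"turn":0,"fingers":1},{"dx":0,"dy":0,"dz":0,"turn":0,"fingers":1}]'; python3 -c "
from st import *
go(.4611,.2916,None,.063); cap('wrist','w23.png')"
```

```text
time_s: 40.83
eef_pos: [0.6101, -0.1673, 0.0791]
eef_rot: [-1.12, 1.263, 1.118]
force: [0.1, 0.3, 6.2]
width: 0.0268
t 40.83 tcp [ 610.1 -167.3   79.1] fing [ 0.001 -0.    -1.   ] jaw deg 83.03 F [0.1 0.3 6.2] w 26.8 q7 0.99
time_s: 41.25
eef_pos: [0.6128, -0.1662, 0.2067]
eef_rot: [-1.124, 1.257, 1.112]
force: [0.8, 0.2, -1.7]
width: 0.0272
t 41.25 tcp [ 612.8 -166.2  206.7] fing [ 0.01 -0.   -1.  ] jaw deg 83.04 F [ 0.8  0.2 -1.7] w 27.2 q7 1.11
delta cm [-15.17  45.78 -14.37] turn 0
```

View pics/w23.png

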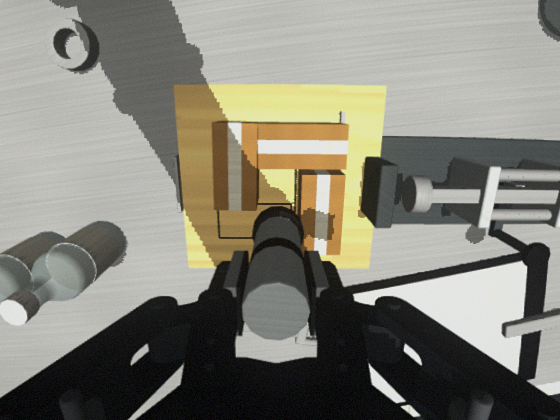

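```bash
python3 -m crank '[{"dx":-0.5,"dy":1.5,"dz":0,"turn":0,"fingers":1},{"dx":-1.01,"dy":3.05,"dz":0,"turn":0,"fingers":1},{"dx":-1.01,"dy":3.05,"dz":0,"turn":0,"fingers":1},{"dx":-1.01,"dy":3.05,"dz":0,"turn":0,"fingers":1},{"dx":-1.01,"dy":3.05,"dz":0,"turn":0,"fingers":1},{"dx":-1.01,"dy":3.05,"dz":0,"turn":0,"fingers":1},{"dx":-1.01,"dy":3.05,"dz":0,"turn":0,"fingers":1},{"dx":-1.01,"dy":3.05,"dz":0,"turn":0,"fingers":1},{"dx":-1.01,"dy":3.05,"dz":0,"turn":0,"fingers":1},{"dx":-1.01,"dy":3.05,"dz":0,"turn":0,"fingers":1},{"dx":-1.01,"dy":3.05,"dz":0,"turn":0,"fingers":1},{"dx":-1.01,"dy":3.05,"dz":0,"turn":0,"fingers":1},{"dx":-1.01,"dy":3.05,"dz":0,"turn":0,"fingers":1},{"dx":-1.01,"dy":3.05,"dz":0,"turn":0,"fingers":1},{"dx":-1.01,"dy":3.05,"dz":0,"turn":0,"fingers":1},{"dx":-0.5,"dy":1.5,"dz":0,"turn":0,"fingers":1},{"dx":0,"dy":0,"dz":0,"turn":0,"fingers":1},{"dx":0,"dy":0,"dz":0,"turn":0,"fingers":1},{"dx":0,"dy":0,"dz":0,"turn":0,"fingers":1}]'
python3 - <<'E'
from plan import *
go(.4611,.2916,None,.063); plan('top','pt24')
c=cap('side','s24.png')
E
```

```text
time_s: 42.88
eef_pos: [0.4584, 0.288, 0.1975]
eef_rot: [-1.12, 1.267, 1.118]
force: [0.6, -0.1, -2.3]
width: 0.0272
t 42.88 tcp [458.4 288.  197.5] fing [-0.001 -0.002 -1.   ] jaw deg 82.98 F [ 0.6 -0.1 -2.3] w 27.2 q7 0.27
delta cm [  0.27   0.36 -13.45] turn 0
```

View pics/s24.png

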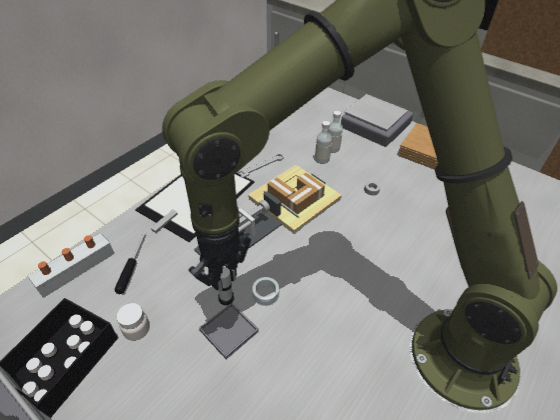

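```bash
python3 -m crank '[{"dx":0.2,"dy":0.36,"dz":-3,"turn":0,"fingers":1},{"dx":0,"dy":0,"dz":-3.5,"turn":0,"fingers":1},{"dx":0,"dy":0,"dz":-3,"turn":0,"fingers":1},{"dx":0,"dy":0,"dz":-2,"turn":0,"fingers":1},{"dx":0,"dy":0,"dz":-1,"turn":0,"fingers":1},{"dx":0,"dy":0,"dz":-0.3,"turn":0,"fingers":1},{"dx":0,"dy":0,"dz":0,"turn":0,"fingers":1},{"dx":0,"dy":0,"dz":0,"turn":0,"fingers":1}]'; python3 -c "
from st import *
go(.4611,.2916,None,.0631)"
```

```text
time_s: 43.65
eef_pos: [0.461, 0.2935, 0.0716]
eef_rot: [-1.118, 1.263, 1.118]
force: [0.2, 0.3, -1.7]
width: 0.0272
t 43.65 tcp [461.  293.5  71.6] fing [ 0.001  0.001 -1.   ] jaw deg 83.0 F [ 0.2  0.3 -1.7] w 27.2 q7 0.11
delta cm [ 0.01 -0.19 -0.85] turn 0
```

```bash
python3 -m crank '[{"dx":0,"dy":-0.19,"dz":-0.4,"turn":0,"fingers":1},{"dx":0,"dy":0,"dz":-0.3,"turn":0,"fingers":1},{"dx":0,"dy":0,"dz":0,"turn":0,"fingers":1},{"dx":0,"dy":0,"dz":-0.1,"turn":0,"fingers":1},{"dx":0,"dy":0,"dz":0,"turn":0,"fingers":1},{"dx":0,"dy":0,"dz":0,"turn":0,"fingers":1}]'; python3 st.py
```

```text
time_s: 44.15
eef_pos: [0.4605, 0.2915, 0.063]
eef_rot: [-1.119, 1.263, 1.119]
force: [-0.5, -0.3, 3.0]
width: 0.0269
t 44.15 tcp [460.5 291.5  63. ] fing [ 0.001  0.    -1.   ] jaw deg 83.03 F [-0.5 -0.3  3. ] w 26.9 q7 0.1
```

```bash
python3 -m crank '[{"dx":0,"dy":0,"dz":0,"turn":0,"fingers":-0.6},{"dx":0,"dy":0,"dz":0,"turn":0,"fingers":-0.6},{"dx":0,"dy":0,"dz":0,"turn":0,"fingers":-0.6},{"dx":0,"dy":0,"dz":0,"turn":0,"fingers":-0.6},{"dx":0,"dy":0,"dz":0,"turn":0,"fingers":-0.6},{"dx":0,"dy":0,"dz":0,"turn":0,"fingers":-0.6},{"dx":0,"dy":0,"dz":2,"turn":0,"fingers":-0.6},{"dx":0,"dy":0,"dz":4,"turn":0,"fingers":-0.6},{"dx":0,"dy":0,"dz":4,"turn":0,"fingers":-0.6},{"dx":0,"dy":0,"dz":4,"turn":0,"fingers":-0.6},{"dx":0,"dy":0,"dz":0,"turn":0,"fingers":-0.6}]'
python3 -m crank '[{"dx":0.9,"dy":-3.9,"dz":0,"turn":-6.01,"fingers":1},{"dx":0.9,"dy":-3.9,"dz":0,"turn":-6.01,"fingers":1},{"dx":0.9,"dy":-3.9,"dz":0,"turn":-6.01,"fingers":1},{"dx":0.9,"dy":-3.9,"dz":0,"turn":-6.01,"fingers":1},{"dx":0.9,"dy":-3.9,"dz":0,"turn":-6.01,"fingers":1},{"dx":0.9,"dy":-3.9,"dz":0,"turn":-6.01,"fingers":1},{"dx":0.9,"dy":-3.9,"dz":0,"turn":-6.01,"fingers":1},{"dx":0.9,"dy":-3.9,"dz":0,"turn":-6.01,"fingers":1},{"dx":0.9,"dy":-3.9,"dz":0,"turn":-6.01,"fingers":1},{"dx":0.9,"dy":-3.9,"dz":0,"turn":-6.01,"fingers":1},{"dx":0.9,"dy":-3.9,"dz":0,"turn":-6.01,"fingers":1},{"dx":0.9,"dy":-3.9,"dz":0,"turn":-6.01,"fingers":1},{"dx":0.9,"dy":-3.9,"dz":0,"turn":-6.01,"fingers":1},{"dx":0.9,"dy":-3.9,"dz":0,"turn":-6.01,"fingers":1},{"dx":0.9,"dy":-3.9,"dz":0,"turn":-6.01,"fingers":1},{"dx":0,"dy":0,"dz":0,"turn":0,"fingers":1},{"dx":0,"dy":0,"dz":0,"turn":0,"fingers":1}]'
python3 - <<'E'
from plan import *
go(.5953,-.2973,-7.15,.014)
plan('wrist','pw25');plan('side','ps25')
c=cap('top');P=cloud(c);t=P.reshape(-1,3);w=t[(abs(t[:,2]-.098)<.01)&(np.hypot(t[:,0]-.461,t[:,1]-.2916)<.05)]
print('logger',len(w),cv2.minEnclosingCircle((w[:,:2]*1000).astype(np.float32)),w[:,2].max())
E
```

```text
time_s: 45.07
eef_pos: [0.4617, 0.2946, 0.2096]
eef_rot: [-1.118, 1.253, 1.118]
force: [0.6, 0.9, 0.5]
width: 0.0683
time_s: 46.48
eef_pos: [0.5946, -0.2969, 0.2013]
eef_rot: [0.101, 1.57, -0.102]
force: [0.0, 0.9, 0.2]
width: 0.0001
t 46.48 tcp [ 594.6 -296.9  201.3] fing [-0.001 -0.    -1.   ] jaw deg -7.4 F [0.  0.9 0.2] w 0.1 q7 -0.02
delta cm [  0.07  -0.04 -18.73] turn 0.25
logger 112 ((461.212158203125, 291.5697326660156), 14.305817604064941) 0.10332497560622578
```

View pics/pw25_raw.png

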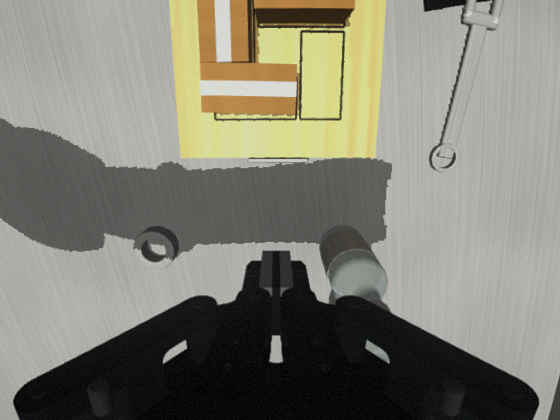

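View pics/ps25_raw.png

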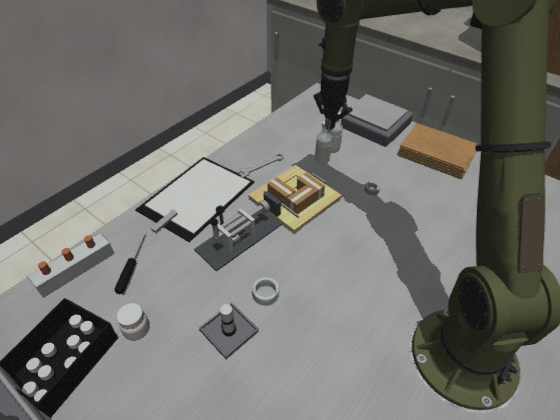

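```bash
python3 - <<'E'
from cart import *
c=cap('wrist')
P=onz(c,[(250,158),(307,158),(278,162)],.028)[:,:2]-W
print(np.c_[P@ux,P@uy]*1000)
g=cv2.cvtColor(c['frame'],cv2.COLOR_RGB2GRAY); print(g[150:172,278])
E
python3 sl.py
```

```text
[[109.14927068 -27.47690375]
 [108.91026516  29.55602669]
 [113.06988      0.56118511]]
[209 208 212 211 210 208 210 211 210 209 209 211 137  80 190 202 191 101
  90  94  90  95]
t 46.68 tcp [ 595.5 -291.8  202.7] fing [ 0.     0.001 -1.   ] jaw deg -6.94 F [0.2 0.3 0.3] w 0.4 q7 -0.02
slab mm 139.6 -0.5
```

```bash
python3 -m crank '[{"dx":0,"dy":0,"dz":-4,"turn":0,"fingers":1},{"dx":0,"dy":0,"dz":-4,"turn":0,"fingers":1},{"dx":0,"dy":0,"dz":-4,"turn":0,"fingers":1},{"dx":0,"dy":0,"dz":-4,"turn":0,"fingers":1},{"dx":0,"dy":0,"dz":-2,"turn":0,"fingers":1},{"dx":0,"dy":0,"dz":-0.6,"turn":0,"fingers":1},{"dx":0,"dy":0,"dz":0,"turn":0,"fingers":1},{"dx":0,"dy":0,"dz":0,"turn":0,"fingers":1}]'; python3 sl.py
```

```text
time_s: 47.35
eef_pos: [0.5965, -0.2931, 0.018]
eef_rot: [0.097, 1.567, -0.097]
force: [0.3, 0.3, 1.0]
width: -0.0004
t 47.35 tcp [ 596.5 -293.1   18. ] fing [ 0.002 -0.    -1.   ] jaw deg -7.05 F [0.3 0.3 1. ] w -0.4 q7 -0.13
slab mm 140.7 0.6
```

```bash
python3 -m crank '[{"dx":0.1,"dy":0.8,"dz":-0.3,"turn":0,"fingers":1},{"dx":0.03,"dy":0.25,"dz":0,"turn":0,"fingers":1},{"dx":0.03,"dy":0.2,"dz":0,"turn":0,"fingers":1},{"dx":0.03,"dy":0.2,"dz":0,"turn":0,"fingers":1},{"dx":0.03,"dy":0.2,"dz":0,"turn":0,"fingers":1},{"dx":0.03,"dy":0.2,"dz":0,"turn":0,"fingers":1},{"dx":0.03,"dy":0.2,"dz":0,"turn":0,"fingers":1},{"dx":0,"dy":0,"dz":0,"turn":0,"fingers":1},{"dx":0,"dy":0,"dz":0,"turn":0,"fingers":1}]'; python3 sl.py;  python3 -m crank '[{"dx":0.03,"dy":0.2,"dz":0,"turn":0,"fingers":1},{"dx":0.03,"dy":0.2,"dz":0,"turn":0,"fingers":1},{"dx":0,"dy":0,"dz":0,"turn":0,"fingers":1},{"dx":0,"dy":0,"dz":0,"turn":0,"fingers":1}]'; python3 sl.py
```

```text
time_s: 48.1
eef_pos: [0.5981, -0.2727, 0.0133]
eef_rot: [0.098, 1.569, -0.097]
force: [0.5, -0.3, 1.4]
width: -0.0
t 48.1 tcp [ 598.1 -272.7   13.3] fing [-0.     0.001 -1.   ] jaw deg -7.09 F [ 0.5 -0.3  1.4] w -0.0 q7 -0.17
slab mm 120.3 -0.3
time_s: 48.43
eef_pos: [0.5985, -0.2687, 0.0133]
eef_rot: [0.098, 1.569, -0.097]
force: [0.6, -2.1, 0.6]
width: -0.0002
t 48.43 tcp [ 598.5 -268.7   13.3] fing [-0.001  0.001 -1.   ] jaw deg -7.1 F [ 0.6 -2.1  0.6] w -0.2 q7 -0.17
slab mm 116.3 -0.4
```

```bash
for i in 1; do :; done; python3 -m crank '[{"dx":0.03,"dy":0.2,"dz":0,"turn":0,"fingers":1},{"dx":0.03,"dy":0.2,"dz":0,"turn":0,"fingers":1},{"dx":0,"dy":0,"dz":0,"turn":0,"fingers":1}]'; python3 sl.py;  python3 -m crank '[{"dx":0.03,"dy":0.2,"dz":0,"turn":0,"fingers":1},{"dx":0.03,"dy":0.2,"dz":0,"turn":0,"fingers":1},{"dx":0,"dy":0,"dz":0,"turn":0,"fingers":1},{"dx":0,"dy":0,"dz":0,"turn":0,"fingers":1}]'; python3 sl.py
```

```text
time_s: 48.68
eef_pos: [0.5987, -0.267, 0.0133]
eef_rot: [0.097, 1.569, -0.1]
force: [-0.4, -7.6, 0.3]
width: -0.0002
t 48.68 tcp [ 598.7 -267.    13.3] fing [-0.001 -0.002 -1.   ] jaw deg -7.18 F [-0.4 -7.6  0.3] w -0.2 q7 -0.18
slab mm 114.5 -0.4
time_s: 49.02
eef_pos: [0.5987, -0.267, 0.0133]
eef_rot: [0.096, 1.569, -0.106]
force: [-0.0, -13.8, -0.0]
width: 0.0
t 49.02 tcp [ 598.7 -267.    13.3] fing [-0.001 -0.006 -1.   ] jaw deg -7.35 F [ -0.  -13.8  -0. ] w 0.0 q7 -0.19
slab mm 114.5 -0.4
```

Stalled at slab x = 114.5 with rising force, which is the home stop (104 mm plate face plus a 10 mm half-finger). I back off and check everything.

```bash
python3 -m crank '[{"dx":0,"dy":-0.6,"dz":0,"turn":0,"fingers":1},{"dx":0,"dy":-1.5,"dz":0,"turn":0,"fingers":1},{"dx":-0.1,"dy":-0.8,"dz":0,"turn":0,"fingers":1},{"dx":0,"dy":0,"dz":3,"turn":0,"fingers":1},{"dx":0,"dy":0,"dz":4,"turn":0,"fingers":1},{"dx":0,"dy":0,"dz":4,"turn":0,"fingers":1},{"dx":0,"dy":0,"dz":4,"turn":0,"fingers":1},{"dx":0,"dy":0,"dz":3,"turn":0,"fingers":1},{"dx":-3,"dy":-1,"dz":0,"turn":0,"fingers":1},{"dx":-3,"dy":-1,"dz":0,"turn":0,"fingers":1},{"dx":-3,"dy":-1,"dz":0,"turn":0,"fingers":1},{"dx":0,"dy":0,"dz":0,"turn":0,"fingers":1},{"dx":0,"dy":0,"dz":0,"turn":0,"fingers":1}]'
python3 - <<'E'
from plan import *
from slab import slab
st(); plan('wrist','pw26'); plan('top','pt26')
slab(cap('top'),(270,150,370,245))
c=cap('top');P=cloud(c);t=P.reshape(-1,3)
w=t[(abs(t[:,2]-.123)<.008)&(np.hypot(t[:,0]-.649,t[:,1]-.134)<.03)];print('cap',len(w),cv2.minEnclosingCircle((w[:,:2]*1000).astype(np.float32))if len(w) else 0)
E
```

```text
time_s: 50.1
eef_pos: [0.5071, -0.3219, 0.1937]
eef_rot: [0.1, 1.569, -0.1]
force: [0.2, -0.1, 0.5]
width: 0.0001
t 50.1 tcp [ 507.1 -321.9  193.7] fing [-0.001 -0.    -1.   ] jaw deg -7.3 F [ 0.2 -0.1  0.5] w 0.1 q7 0.06
slab ((613.0604248046875, -148.0360565185547), (211.07791137695312, 200.60784912109375), 82.75091552734375)
cap 55 ((649.6989135742188, 135.09658813476562), 10.071756362915039)
```

View pics/pt26.png

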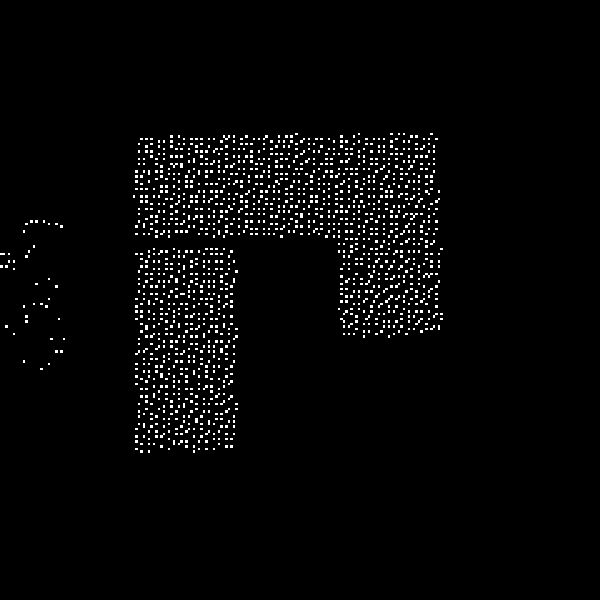

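View pics/pt26_raw.png

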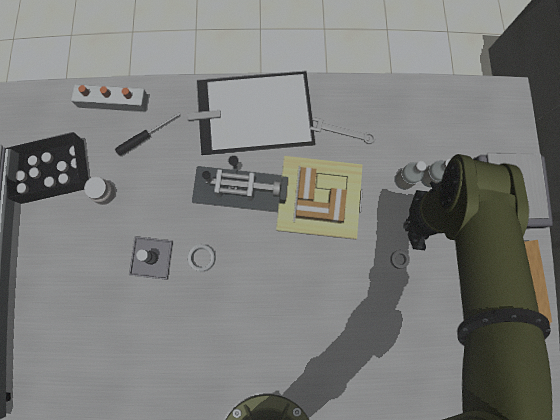

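View pics/pw26_raw.png

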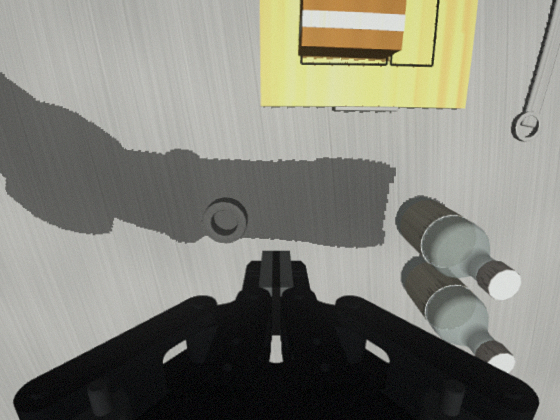

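Home, with the slab back at its first reading and the ram forward. The slot 2 carton sits about 5 mm towards −x, so I look closer before deciding.

```bash
python3 -m crank '[{"dx":2,"dy":1,"dz":2,"turn":0,"fingers":-1},{"dx":2,"dy":1,"dz":1,"turn":0,"fingers":-1},{"dx":2,"dy":2,"dz":0,"turn":0,"fingers":-1},{"dx":2,"dy":2,"dz":0,"turn":0,"fingers":-1},{"dx":0.5,"dy":0,"dz":0,"turn":0,"fingers":-1},{"dx":0,"dy":0,"dz":0,"turn":0,"fingers":-1},{"dx":0,"dy":0,"dz":0,"turn":0,"fingers":-1}]'
python3 - <<'E'
from plan import *
st(); s=plan('wrist','pw27')
# cartons merged: report edges in slab mm
for nm,m in {'s2 (x>22)':(s[:,0]>24),'s1':(s[:,0]<14)&(s[:,1]<-26)&(s[:,0]>-70),'s4':(s[:,0]<-10)&(s[:,1]>-18)&(s[:,0]>-70)}.items():
    q=s[m]; print(nm,len(q),np.percentile(q,[.3,99.7],axis=0).round(1).tolist() if len(q) else 0)
q=s[(s[:,1]>-18)&(s[:,0]>0)]; print('s2 upper half',np.percentile(q,[.3,99.7],axis=0).round(1).tolist())
q=s[(s[:,0]>24)]
for lo in (-60,-40,-20,0):
    r=q[(q[:,1]>lo)&(q[:,1]<lo+10)]; print(lo,r[:,0].max() if len(r) else 0)
E
```

```text
time_s: 50.88
eef_pos: [0.5943, -0.2597, 0.2229]
eef_rot: [0.097, 1.569, -0.096]
force: [-0.6, -0.0, -0.4]
width: 0.0831
t 50.88 tcp [ 594.3 -259.7  222.9] fing [-0.001  0.    -1.   ] jaw deg -7.03 F [-0.6 -0.  -0.4] w 83.1 q7 -0.06
s2 (x>22) 3091 [[24.2, -64.5], [56.5, 15.1]]
s1 3948 [[-60.0, -64.1], [13.9, -26.1]]
s4 4137 [[-60.4, -17.4], [-24.7, 60.9]]
s2 upper half [[16.5, -17.9], [56.5, 15.2]]
-60 54.76697718571339
-40 55.714411512885526
-20 55.679355908115944
0 56.55696732739254
```

View pics/pw27_raw.png

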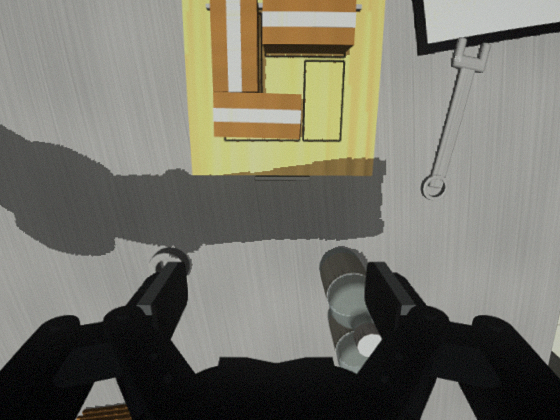

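Run:
```python
from plan import *
c=cap('wrist')
f=cv2.cvtColor(c['frame'],cv2.COLOR_RGB2BGR)[80:150,200:320];cv2.imwrite('pics/z28.png',cv2.resize(f,None,fx=6,fy=6,interpolation=cv2.INTER_CUBIC))
```

```text
(no output)
```

View pics/z28.png

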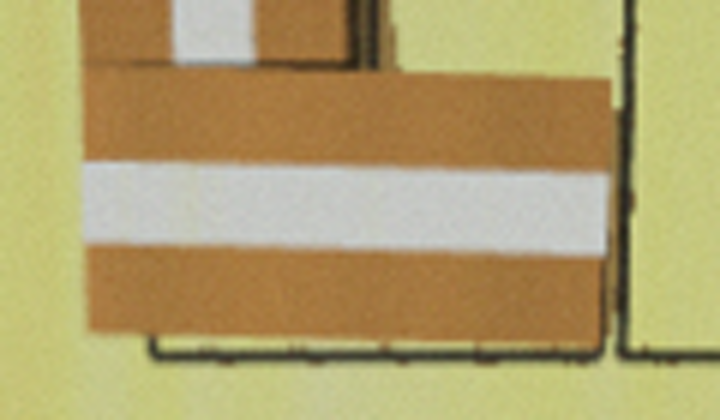

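Run:
```python
from plan import *
c=cap('wrist')
A=onz(c,[(225.3,139.2),(300.2,139.2)],.02)[:,:2]-W; B=onz(c,[(215,135.3),(299.7,137.2),(213.5,91.3),(301.8,93)],.065)[:,:2]-W
for X in (A,B): print((np.c_[X@ux,X@uy]*1000).round(1))
print('carton centre',(np.c_[B@ux,B@uy]*1000).mean(0))
```

```text
[[ 62.6 -62. ]
 [ 62.7  18.4]]
[[ 55.5 -64.4]
 [ 57.4  14.6]
 [ 16.4 -63.9]
 [ 18.1  15.7]]
carton centre [ 36.86660531 -24.48341669]
```

The outline corners land where they should, to within 0.7 mm. Against them the slot 2 carton is 6 mm and 1.3° off, inside the 10 mm and 8° limits. Touching it again would risk shifting the pallet, so I leave it and hand in.

```bash
python3 -m crank '[{"dx":0,"dy":0,"dz":3,"turn":0,"fingers":-1},{"dx":0,"dy":0,"dz":0,"turn":0,"fingers":-1},{"dx":0,"dy":0,"dz":0,"turn":0,"fingers":-1},{"dx":0,"dy":0,"dz":0,"turn":0,"fingers":-1}]'
python3 - <<'E'
from plan import *
c=cap('side','final.png'); st()
print(job.hand_in())
E
```

```text
time_s: 51.37
eef_pos: [0.5933, -0.2611, 0.2535]
eef_rot: [0.098, 1.569, -0.099]
force: [0.1, -0.0, 0.6]
width: 0.0853
t 51.42 tcp [ 593.2 -261.   253. ] fing [-0.001 -0.    -1.   ] jaw deg -7.18 F [ 0.   0.7 -0.9] w 85.5 q7 -0.04
the job is handed in; nothing more can be done
None
```

View pics/final.png

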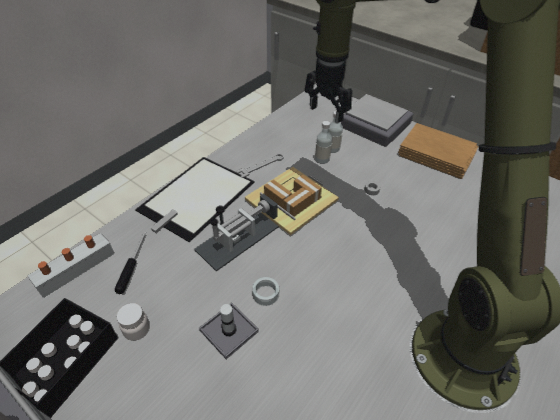

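I ran the whole test and handed the job in at about 51 s; no verdict is reported. Only three cartons were there. I laid them in outlines 4, 2 and 1, stood the logger in the well and drew the ram until the sear caught (the post read about 39.5 mm back).

- **Knocked carton:** after cocking and before the shot, the carton in outline 2 was knocked about 20 mm out of place. I pushed it back before tripping the sear.
- **Shot:** the pallet moved on about 12 mm and the logger stayed upright. I then stood the logger back in its tray and pushed the pallet home against its stop.

**Last checks:**
- **Pallet:** the slab is back within 0.2 mm of its starting position.
- **Ram:** forward; its post is back where it started.
- **Logger:** standing in its tray, within 1 mm of the centre.
- **Cartons in outlines 1 and 4:** about 2 mm off centre.
- **Carton in outline 2:** the loosest, about 6 mm and 1.3° off. That is inside the 10 mm and 8° limits, so I left it rather than risk shifting the pallet.
- **Other things on the bench:** they look untouched in the final picture; I did not measure their positions again.

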